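Set a brake pad in the filing jig

ROBOT

A 6-joint arm with a two-finger parallel gripper is mounted at the origin on the work surface. World frame = base frame: x ahead of the robot, y to its left, z up, the work surface at z = 0. Lengths are in mm, angles in rad, forces in N, time in s.
With the tool pointing down it reaches from about 275 to 1000 mm from the base axis. Payload 8.4 kg.
Tool frame: the origin (TCP) lies at the very end of the fingers, on their centre line; the grasp point (between the pads) lies 19 mm behind it (r.pinch_z is the distance from the TCP to the grasp point, in mm); z points along the fingers, y is the direction in which the jaws open and shut (so a half turn about z gives the same grasp; the last joint's range is limited). The gripper opens to 85 mm and grips with 20 to 120 N. Pads are 22 mm wide; open, the fingers measure 114 mm over their backs; the gripper's body (76 mm by 85 mm) begins 54 mm behind the grasp point. The pads swing forward as they close: fully open they stand 13 mm farther back than shut.
Start: joints at [1.235, 0.353, 1.633, -0, 1.155, -0.002], TCP at [204.771, 590.506, 231.281] pointing down, gripper open.
Joint ranges: [-2.63, 2.63], [-0.92, 2.1], [0.06, 2.66], [-1.3, 4.44], [0, 2.69], [-3.02, 3.02]. Speed limits (rad/s): [2.22, 2.22, 2.79, 3.14, 3.14, 3.14].

INTERFACE

Orientations are given as [roll, pitch, yaw] about the fixed x, y, z axes, in that order (R = Rz(yaw) Ry(pitch) Rx(roll)).
In Python, from rig import r, optics gives the robot as it stands.
- The arm moves only by the shell command python3 -m creep 'ROWS' [FORCE]. ROWS is JSON, a list of rows, each an object with "dp": the shift along the tool's x, y, z in mm, a list of three; "angular": the turn, a rotation vector about the tool's x, y, z in rad, a list of three; "fingers": the finger opening in mm, from 0 to 85.4. In form: [{"dp": [dx, dy, dz], "angular": [wx, wy, wz], "fingers": fingers}, ...]. A call has 1 to 5 rows; each row is the pose to reach, as a shift and turn from the pose commanded when the call began, along the tool's axes at that moment; what a row does not reach only later rows make up. A row lasts 1/12 s, in which the tool goes at most 41.7 mm and 7.16 degrees, less where a joint would pass 70% of its speed; a pose out of reach is approached as far as the arm can. A call with a gripper value outside its range is refused whole. The fingers move at their own pace and stop on an object; FORCE is the grip in N (left out, the last holds). Time passes only in rows, so rows that repeat a pose let the fingers close. It gives the time, the measured TCP pose, the force and the opening at its end, in the units of the state.
- r.sense(): the state, without advancing time (a new reading comes with each control period).
- optics.grab_frame(name): name is "side" or "top" or "wrist"; returns the picture (420x560x3 uint8, blue, green, red); there is no depth.
- optics.camera_params(name): a dict with "fx", "fy", "cx", "cy" (pixels), "distortion" ([k1, k2, p1, p2, k3] as OpenCV has them; the pictures are not rectified), "eye" and "rotation" of the camera in the world; the wrist camera has in their place "T_tool_cam" (4x4, takes a point from camera to tool coordinates, whose origin is the TCP and whose axes are the flange's). Camera axes: x right, y up, looking along -z (the intrinsics and any distortion apply to the point x, -y, -z); pixel columns grow to the right and rows downward; lengths in mm; the calibration is good to about 2 mm. A picture is of the moment at which its call begins: read the wrist's pose just before it. camera_params takes no time and is no camera call.
- r.sign_off(): hands the job in, once; it reports no verdict.
The state is a dict: "clock": time; "qpos": joint angles; "qvel": joint speeds; "joint_efforts": joint torques, N m; "eef_pos": TCP position; "tcp_rot": TCP orientation; "contact_force": force on the tool from outside, world axes, zero at the start; "wrist_torque": the same for the moment, N m; "opening": opening from 0.0 (shut) to 1.0 (fully open).
Only numpy, scipy, OpenCV 4.12 (cv2) and the standard library are available. Lean on these libraries where they do the work, as an engineer would, in place of code of your own. Each camera call takes 0.05 s, during which the arm holds its last target.

TASK

Set the plain brake pad (the one without the hooked ear) copper side up on the jig's steel rest block, then push it home with a firm but gentle finger's push of about 6 newtons, first against the back stop's two tongues and then against the end screw, so that it sits square and no edge overhangs the block. Then bring the clamp handle all the way down so that the rubber foot holds the pad for filing, let go, and leave everything else on the bench alone.

Things in the scene. Friction and masses are not known exactly. Their poses are not given: they have to be found in the camera images.
- plain_pad: Brake pad to be set, about 110 g: dark steel backing plate 42 (x) x 78 (y) x 4 mm with a copper-coloured lining 42 (x) x 62 (y) x 6 mm on top (2 mm groove across its middle), 10 mm thick in all, so it is gripped across its 42 mm. Lies copper side up on the bench. Origin: centre of the underside; z up through the lining. Either way round in the jig is right.
- hooked_pad: The other pad of the pair, to be left alone: the same but for a flat steel hooked ear that sticks out 26 mm past its +y end (104 mm long in all). Origin: centre of the underside of its 42 x 78 mm part.
- rest_top (a point): Centre of the top of the jig's rest block, 32 mm above the bench, z up; this is the jig's frame. The jig is bolted down. Block top 53 (x) x 89 (y) mm, 5.5 mm more than the pad all round; its -x side and -y end are open. Base plate 8 mm thick, x = -45 to +160, y = +-56 mm. With the pad home on all stops its centre is within 4.5 mm of x = 0, y = 0 here.
- back_stop: Adjustable strip on the block's +x face with two light zinc tongues over the block, each 12 mm wide, at y = -28 and +28 mm (44 mm clear between), 6 mm above its top. Origin: midway between, mean place of the faces for the pad's long edge (x = +21 mm), at bench height. Locked anywhere up to 4.5 mm before or behind that: find it by feel. A firm push is over 3 N at the stop; over 10 N bends it.
- end_stop: Zinc lug on the block's +y end with a set screw, 6.4 mm thick, along y at x = 0, 4 mm above the block's top; lug to 10 mm above it. Origin: mean place of the screw's tip, where the pad's end bears (y = +39 mm in rest_top's frame), at bench height. Locked anywhere up to 4.5 mm before or behind that: find it by feel. A firm push is over 3 N at the stop; over 10 N bends it.
- clamp_handle (a joint): Toggle clamp handle: 0 = open (leans up 0.9 rad above level, arm upright), 0.90 = shut (level, pointing to the jig's +x), stop at 0.94. Turns about the jig's y through x = +111, z = +15 mm in rest_top's frame. Stays where left; near shut the foot's spring resists by some newtons. The coupled arm (pivot x = +85, z = +10 mm; 105 mm above the block when open) swings down onto the block's middle.
- clamp_grip (a point): Middle of the black rubber grip of the clamp handle: a round bar 16 mm in diameter, 60 mm long along its x axis (pointing to the free end), 75 mm from the handle's pivot. Its y axis is the jig's y.
- clamp_foot: The clamp's rubber foot, 18 mm in diameter, on a spindle at the end of the arm, 85 mm from its pivot; sprung, it gives way up to 8 mm along the spindle and presses the pad with about 12 N when shut. Origin: 5 mm inside its pressing face.
- washer_cup: Round zinc cup full of washers, 66 mm across, 46 mm high with the heap; leave alone. Origin: centre of the underside.
- fuse_lid: Clear plastic fuse box lid, 92 x 62 x 21 mm, lying open side down; leave alone. Origin: centre of the underside.
- torque_wrench: Steel torque wrench, 430 mm long along its x, 36 mm thick, at the far side of the bench; leave alone. Origin: near its middle, underside.
- flat_file: Flat file with wooden handle, 330 mm long along its x, 25 mm thick, to the right of the jig; leave alone. Origin: underside.
- spark_plug: Spark plug, 74 mm long along its x, 21 mm thick, lying to the right of the clamp; leave alone. Origin: underside.

How it is judged:
By the outcome, as a careful person would: the job done as asked, in the order asked, and still so for the second after the job is handed in, with the robot touching nothing.
It also fails if it takes over 72 s, if anything falls off the work surface, if the arm or the gripper's body presses on something with over 40 N, if the wrist force passes 120 N, or if a joint passes its speed limit or range.

## Working session

There is one attempt and no reset: what is moved stays moved. The work goes in short steps, Python scripts to look and compute and a shell command to move; the robot and the scene stay as the last step left them, time stands still between calls to the robot, and variables do not carry over. Pictures are saved under pics/ and viewed, and the job is handed in when it is done.

```bash
ls; mkdir -p pics
python3 - <<'E'
from rig import r, optics
import cv2
print(r.sense()); print(r.pinch_z)
for n in ["side","top","wrist"]:
    cv2.imwrite(f"pics/{n}0.png",optics.grab_frame(n)); print(n,optics.camera_params(n))
E
```

```text
pics
{'clock': 0.0, 'qpos': array([ 1.23460307e+00,  3.53649447e-01,  1.63413952e+00, -1.18106333e-05,
        1.15519228e+00, -2.43153409e-03]), 'qvel': array([ 0.00081767, -0.0004958 , -0.00126321,  0.00038454, -0.00185684,
       -0.00131867]), 'joint_efforts': array([ 2.03738961e-05, -6.05249763e+01, -3.42074382e+01, -2.54213239e-05,
        9.14315024e-03,  9.20016362e-06]), 'eef_pos': array([204.61448308, 590.0526126 , 230.55856389]), 'tcp_rot': array([-3.14020404e+00,  7.42216506e-06,  2.80783571e+00]), 'contact_force': array([0.07563998, 0.2195296 , 0.12883343]), 'wrist_torque': array([ 0.01949957, -0.06787058, -0.01145153]), 'opening': 0.9998713836268358}
18.700000000000003
side {'fx': 464.67246498073615, 'fy': 464.67246498073615, 'cx': 277.1890207438512, 'cy': 212.35028813605626, 'distortion': array([-0.12655052,  0.        ,  0.        ,  0.        ,  0.        ]), 'eye': array([ 435.11396828, -876.19226572,  779.60047846]), 'rotation': array([ 0.91729556, -0.00526557, -0.13679175])}
top {'fx': 516.8225191729382, 'fy': 516.8225191729382, 'cx': 286.5072993498978, 'cy': 217.55581901414584, 'distortion': array([-0.02289674,  0.        ,  0.        ,  0.        ,  0.        ]), 'eye': array([ 487.40226957,  -31.54311374, 1523.27126805]), 'rotation': array([ 4.81518105e-02, -1.36436002e-03, -1.55370205e+00])}
wrist {'fx': 324.82897123860056, 'fy': 324.82897123860056, 'cx': 278.36445641670684, 'cy': 214.5950419081096, 'distortion': array([-0.07911001,  0.        ,  0.        ,  0.        ,  0.        ]), 'T_tool_cam': array([[-2.56829440e-04,  9.60063850e-01,  2.79780874e-01,
         7.11333513e+01],
       [ 9.99999942e-01,  3.08839848e-04, -1.41812937e-04,
        -1.47082071e-01],
       [-2.22556957e-04,  2.79780822e-01, -9.60063874e-01,
        -1.42319215e+02],
       [ 0.00000000e+00,  0.00000000e+00,  0.00000000e+00,
         1.00000000e+00]])}
```

View pics/top0.png

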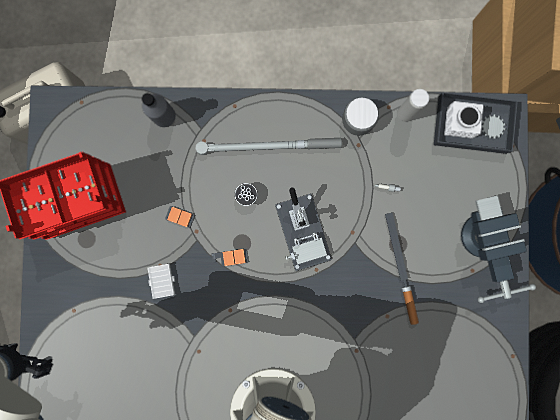

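View pics/side0.png

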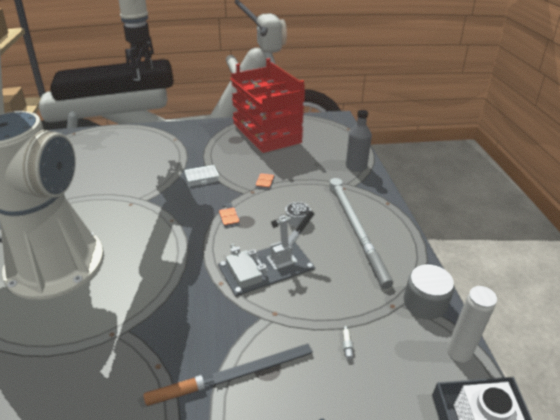

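View pics/wrist0.png

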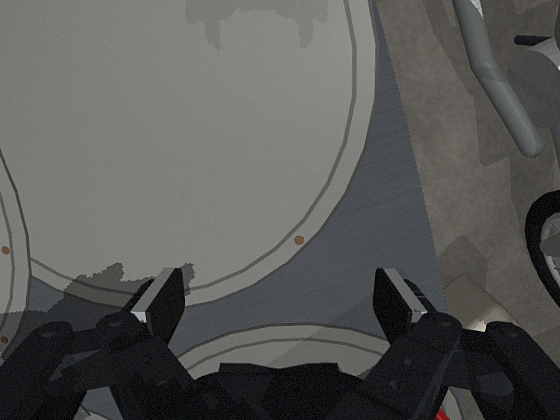

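```bash
cat > h.py <<'E'
import numpy as np, cv2
from rig import r, optics
from scipy.spatial.transform import Rotation as R
def cam(n, st=None):
    p=optics.camera_params(n)
    K=np.array([[p['fx'],0,p['cx']],[0,p['fy'],p['cy']],[0,0,1]])
    if n=='wrist':
        st=st or r.sense(); Rt=R.from_euler('xyz',st['tcp_rot']).as_matrix()
        T=np.array(p['T_tool_cam']); Rc=Rt@T[:3,:3]; e=Rt@T[:3,3]+st['eef_pos']
    else:
        Rc=R.from_euler('xyz',p['rotation']).as_matrix(); e=np.array(p['eye'])
    return K,np.array(p['distortion']),Rc,e
def ray(c,uv):
    K,d,Rc,e=c
    n=cv2.undistortPoints(np.array(uv,float).reshape(-1,1,2),K,d).reshape(-1,2)
    v=np.c_[n[:,0],-n[:,1],-np.ones(len(n))]@Rc.T
    return e,v
def onz(c,uv,z):
    e,v=ray(c,uv); return e+v*((z-e[2])/v[:,2])[:,None]
def proj(c,X):
    K,d,Rc,e=c
    p=(np.atleast_2d(X)-e)@Rc; p=p*[1,-1,-1]
    return cv2.projectPoints(p.reshape(-1,1,3),np.zeros(3),np.zeros(3),K,d)[0].reshape(-1,2)
def snap(n,f,crop=None,s=1):
    st=r.sense(); im=optics.grab_frame(n); 
    cv2.imwrite(f'pics/{f}_raw.png',im)
    if crop: x0,y0,x1,y1=crop; im=im[y0:y1,x0:x1]
    if s!=1: im=cv2.resize(im,None,fx=s,fy=s,interpolation=cv2.INTER_CUBIC)
    cv2.imwrite(f'pics/{f}.png',im); return im,st
E
python3 - <<'E'
import cv2
a=cv2.imread('pics/top0.png')[165:285,150:345]; cv2.imwrite('pics/t0z.png',cv2.resize(a,None,fx=4,fy=4,interpolation=cv2.INTER_CUBIC))
a=cv2.imread('pics/side0.png')[165:300,170:330]; cv2.imwrite('pics/s0z.png',cv2.resize(a,None,fx=4.4,fy=4.4,interpolation=cv2.INTER_CUBIC))
E
```

```text
(no output)
```

View pics/t0z.png

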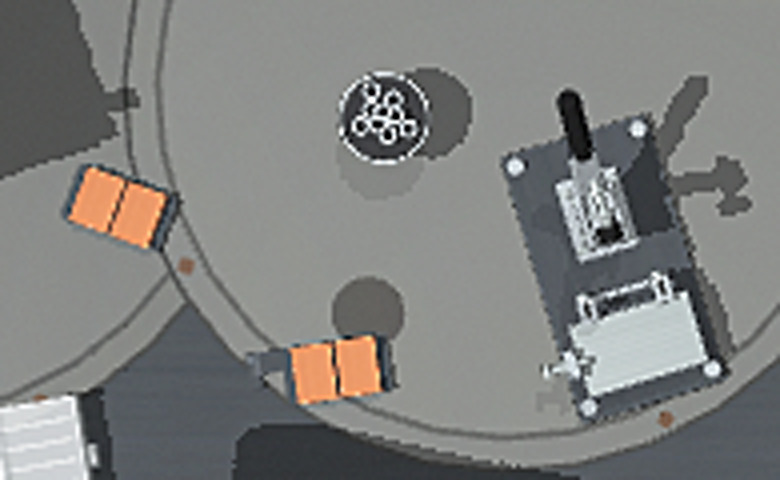

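View pics/s0z.png

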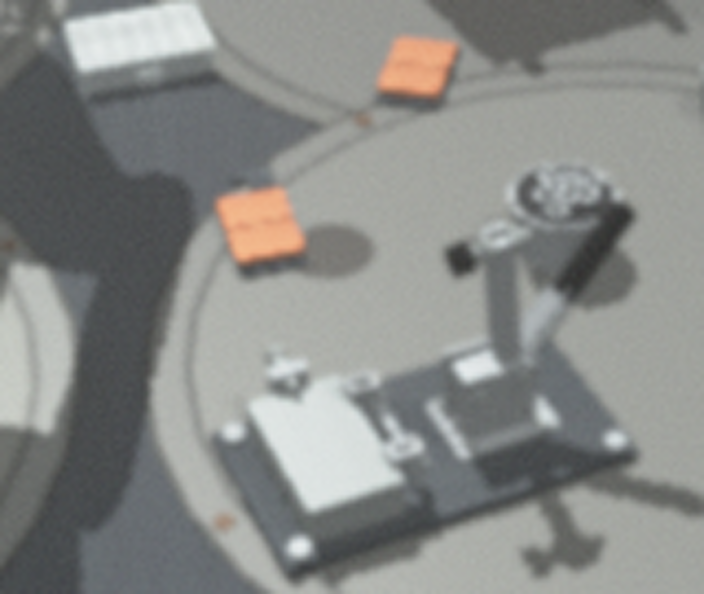

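Run:
```python
from h import *
im=cv2.imread('pics/top0.png'); c=cam('top')
hsv=cv2.cvtColor(im,cv2.COLOR_BGR2HSV)
m=cv2.inRange(hsv,(5,110,150),(20,255,255))
m=cv2.morphologyEx(m,cv2.MORPH_CLOSE,np.ones((5,5)))
for k in cv2.findContours(m,cv2.RETR_EXTERNAL,cv2.CHAIN_APPROX_NONE)[0]:
    if cv2.contourArea(k)<100: continue
    rect=cv2.minAreaRect(k); M=cv2.moments(k); ct=(M['m10']/M['m00'],M['m01']/M['m00'])
    b=onz(c,cv2.boxPoints(rect),10)
    e1,e2=b[1]-b[0],b[2]-b[1]; l=e1 if np.linalg.norm(e1)>np.linalg.norm(e2) else e2
    print(ct,onz(c,[ct],10),np.linalg.norm(e1),np.linalg.norm(e2),np.arctan2(l[1],l[0]))
z=lambda p:np.array(p)/4.+[150,165]-.375
b=onz(c,z([(515,166),(638,128),(712,369),(588,408)]),8+3); print(b, np.linalg.norm(np.roll(b,-1,0)-b,axis=1))
t=onz(c,z([(567,328),(690,292),(709,360),(583,397)]),32); print(t,t.mean(0), np.linalg.norm(np.roll(t,-1,0)-t,axis=1))
d=(b[0]+b[1]-b[2]-b[3]); print(np.arctan2(d[1],d[0]), b.mean(0))
# side
cs=cam('side'); zs=lambda p:np.array(p)/4.4+[170,165]-.4
t=onz(cs,zs([(250,402),(330,378),(408,480),(318,513)]),32);print('side',t,t.mean(0))
p=onz(cs,zs([(419,68),(260,225)]),10);print(p)
```

```text
(233.55019305019306, 257.02702702702703) [[442.26881446 120.3499745   10.        ]] 60.337902669977815 41.25139902800241 -1.411721724826527
(178.8661616161616, 216.37689393939394) [[558.39347507 283.45362625  10.        ]] 41.802969181611054 61.49545989982727 -1.9014534318520502
(556.3260340632603, 39.925547445255475) [[1109.65501479 -835.4800437    10.        ]] 21.48696549665239 213.25118083108305 3.124297879312594
(506.91790167019525, 39.20418725005881) [[1108.04706817 -685.23737804   10.        ]] 283.5439831574477 34.09317086521298 -0.03353585221282316
[[ 593.44872813   -7.94141179   11.        ]
 [ 622.94879355  -97.69650242   11.        ]
 [ 447.43691776 -154.36780055   11.        ]
 [ 417.53556106  -64.31731907   11.        ]] [ 94.47872858 184.43441808  94.88509023 184.72597346]
[[ 475.68959198  -47.80542842   32.        ]
 [ 503.11202953 -136.04958766   32.        ]
 [ 454.42035353 -150.41423033   32.        ]
 [ 426.33178366  -60.13825322   32.        ]] [464.88843968 -98.60187491  32.        ] [92.40682724 50.76634979 94.54480314 50.87525734]
0.31122820515141475 [520.34250013 -81.08075846  11.        ]
side [[ 430.19245511  -61.78279389   32.        ]
 [ 474.38174306  -48.15454587   32.        ]
 [ 507.71586128 -131.18656559   32.        ]
 [ 459.99079519 -148.68587347   32.        ]] [468.07021366 -97.4524447   32.        ]
[[561.15171409 281.47229359  10.        ]
 [444.29384721 120.98528492  10.        ]]
```

Run:
```python
from h import *
ct,cs=cam('top'),cam('side')
def tri(pt,ps):
    e1,v1=ray(ct,[np.array(pt)/4.+[150,165]-.375]); e2,v2=ray(cs,[np.array(ps)/4.4+[170,165]-.4])
    a=np.linalg.lstsq(np.c_[v1[0],-v2[0]],e2-e1,rcond=None)[0]
    p=e1+a[0]*v1[0];q=e2+a[1]*v2[0]; X=(p+q)/2
    d=X-[465.5,-98.5,32]; c,s=np.cos(.311),np.sin(.311)
    return X.round(1),(np.array([c*d[0]+s*d[1],-s*d[0]+c*d[1],d[2]])).round(1),np.linalg.norm(p-q).round(1)
print('foot',tri((607,235),(460,260)))
print('grip end',tri((569,97),(622,212)))
print('gripmid',tri((574,125),(593,250)))
# path to above pad
s=r.sense(); Rt=R.from_euler('xyz',s['tcp_rot']).as_matrix()
print((np.array([559,283,120])-s['eef_pos'])@Rt)
```

```text
foot (array([541. , -72.9, 127.1]), array([79.7,  1.3, 95.1]), np.float64(2.6))
grip end (array([632.2, -45.4, 128. ]), array([174.9,  -0.5,  96. ]), np.float64(1.1))
gripmid (array([615.9, -49.5, 107.4]), array([158.2,   0.6,  75.4]), np.float64(0.6))
[-435.41808173 -173.96085661  110.92073323]
```

```bash
python3 -m creep '[{"dp":[-190,-76,0],"angular":[0,0,0.6],"fingers":85},{"dp":[-190,-76,0],"angular":[0,0,0.6],"fingers":85},{"dp":[-190,-76,0],"angular":[0,0,0.6],"fingers":85},{"dp":[-190,-76,0],"angular":[0,0,0.6],"fingers":85},{"dp":[-190,-76,0],"angular":[0,0,0.6],"fingers":85}]' 40
cat > go.py <<'E'
import sys
from h import *
# go.py x y z yaw : remaining shift in tool axes
s=r.sense(); Rt=R.from_euler('xyz',s['tcp_rot']).as_matrix()
a=list(map(float,sys.argv[1:]))
Rg=R.from_euler('xyz',[np.pi,0,a[3]]).as_matrix()
print('t',s['clock'],'dp',((np.array(a[:3])-s['eef_pos'])@Rt).round(1),'ang',R.from_matrix(Rt.T@Rg).as_rotvec().round(4),'pos',s['eef_pos'].round(1),s['tcp_rot'].round(3),'F',s['contact_force'].round(2))
E
python3 go.py 559 283 150 1.241
```

```text
clock: 0.57
eef_pos: [360.6, 454.7, 231.1]
tcp_rot: [-3.141, 0.0, 2.202]
contact_force: [0.4, 1.5, 0.2]
opening: 0.995
t 0.5667 dp [-255.7   59.    81.2] ang [-1.000e-04  4.000e-04  9.606e-01] pos [360.6 454.7 231.1] [-3.141  0.     2.202] F [0.45 1.47 0.25]
```

```bash
python3 -m creep '[{"dp":[-256,59,60],"angular":[0,0,0.96],"fingers":85},{"dp":[-256,59,60],"angular":[0,0,0.96],"fingers":85},{"dp":[-256,59,60],"angular":[0,0,0.96],"fingers":85},{"dp":[-256,59,60],"angular":[0,0,0.96],"fingers":85},{"dp":[-256,59,60],"angular":[0,0,0.96],"fingers":85}]'
python3 go.py 559 283 150 1.241
```

```text
clock: 0.98
eef_pos: [514.9, 322.8, 184.4]
tcp_rot: [-3.141, 0.0, 1.577]
contact_force: [0.8, 0.2, -0.3]
opening: 0.995
t 0.9833 dp [-40.1  43.8  34.4] ang [-1.000e-04  0.000e+00  3.356e-01] pos [514.9 322.8 184.4] [-3.141  0.     1.577] F [ 0.79  0.25 -0.35]
```

```bash
python3 -m creep '[{"dp":[-40,44,20],"angular":[0,0,0.336],"fingers":85},{"dp":[-40,44,30],"angular":[0,0,0.336],"fingers":85},{"dp":[-40,44,34],"angular":[0,0,0.336],"fingers":85},{"dp":[-40,44,34],"angular":[0,0,0.336],"fingers":85}]'
python3 - <<'E'
from h import *
im,st=snap('wrist','w1'); c=cam('wrist',st)
print(st['eef_pos'],st['tcp_rot'])
hsv=cv2.cvtColor(im,cv2.COLOR_BGR2HSV)
m=cv2.inRange(hsv,(5,100,100),(22,255,255)); m=cv2.morphologyEx(m,cv2.MORPH_CLOSE,np.ones((9,9)))
for k in cv2.findContours(m,cv2.RETR_EXTERNAL,cv2.CHAIN_APPROX_NONE)[0]:
    if cv2.contourArea(k)<1000: continue
    P=onz(c,k.reshape(-1,2),10)[:,:2].astype(np.float32); rc=cv2.minAreaRect(P); print(rc)
E
```

```text
clock: 1.32
eef_pos: [558.1, 283.2, 148.8]
tcp_rot: [-3.139, 0.002, 1.24]
contact_force: [-0.2, -0.2, -0.5]
opening: 0.997
[558.14811495 283.1617095  148.83966111] [-3.13924944e+00  2.39189892e-03  1.24040463e+00]
((559.9620971679688, 285.44024658203125), (61.4725456237793, 41.77198028564453), 70.90169525146484)
```

View pics/w1.png

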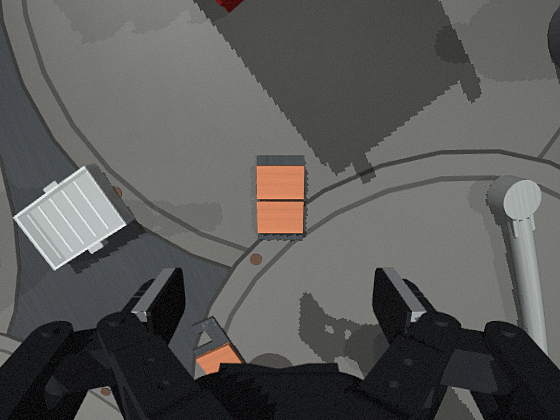

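```bash
python3 go.py 559.8 285.1 3 1.2375; python3 -m creep '[{"dp":[2.3,-0.9,40],"angular":[0,0,0.003],"fingers":60},{"dp":[2.3,-0.9,80],"angular":[0,0,0.003],"fingers":60},{"dp":[2.3,-0.9,115],"angular":[0,0,0.003],"fingers":60},{"dp":[2.3,-0.9,130],"angular":[0,0,0.003],"fingers":60},{"dp":[2.3,-0.9,130],"angular":[0,0,0.003],"fingers":60}]'
python3 - <<'E'
from h import *
snap('side','s2',(200,120,340,225),5.6); snap('wrist','w2')
E
python3 go.py 559.8 285.1 3 1.2375
```

```text
t 1.3667 dp [  1.6   1.7 146.9] ang [-0.0016  0.0014  0.0096] pos [558.  284.2 149.9] [-3.140e+00  1.000e-03  1.247e+00] F [-0.5   0.46 -0.43]
clock: 1.78
eef_pos: [555.1, 287.1, 17.6]
tcp_rot: [-3.137, 0.004, 1.248]
contact_force: [-0.9, -0.9, -0.4]
opening: 0.706
t 1.8833 dp [-2.5  2.7 18.5] ang [ 0.     -0.0001  0.0094] pos [558.  288.3  21.5] [ 3.142 -0.     1.247] F [-0.55  0.17  0.01]
```

View pics/s2.png

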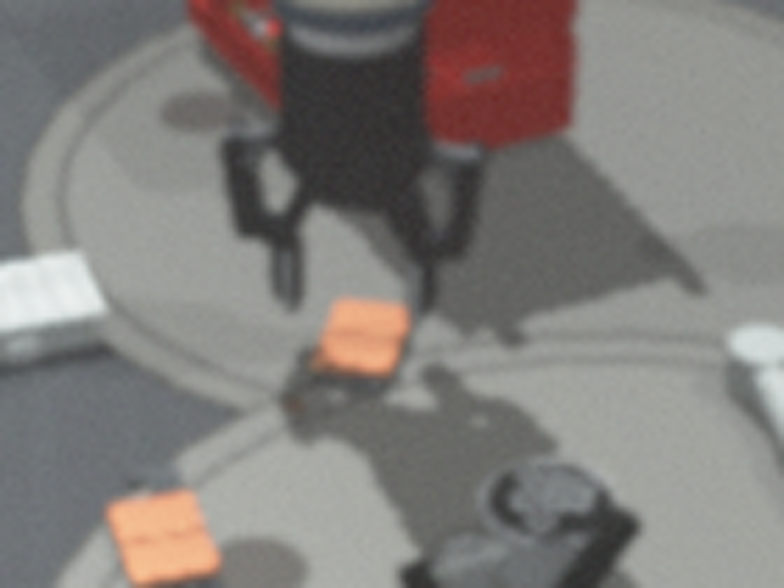

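View pics/w2.png

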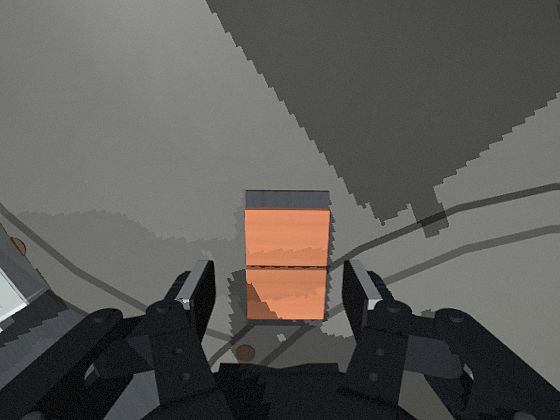

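```bash
cat > cop.py <<'E'
import sys
from h import *
def copper(name,f,z=10,near=None):
    im,st=snap(name,f); c=cam(name,st)
    hsv=cv2.cvtColor(im,cv2.COLOR_BGR2HSV)
    m=cv2.inRange(hsv,(5,100,60),(22,255,255)); m=cv2.morphologyEx(m,cv2.MORPH_CLOSE,np.ones((9,9)))
    out=[]
    for k in cv2.findContours(m,cv2.RETR_EXTERNAL,cv2.CHAIN_APPROX_NONE)[0]:
        if cv2.contourArea(k)<150: continue
        P=onz(c,k.reshape(-1,2),z)[:,:2].astype(np.float32); out.append(cv2.minAreaRect(P))
    return out,st
if __name__=='__main__':
    o,st=copper(sys.argv[1],sys.argv[2],float(sys.argv[3])); print(o,st['eef_pos'].round(2),st['tcp_rot'].round(4))
E
python3 cop.py wrist w3 10;python3 cop.py wrist w4 10
```

```text
[((520.976318359375, 241.07569885253906), (9.871469497680664, 9.90304946899414), 71.8975830078125), ((560.0189819335938, 285.51458740234375), (63.09377670288086, 41.72643280029297), 70.92794799804688)] [558.02 288.33  21.54] [ 3.1415e+00 -1.0000e-04  1.2469e+00]
[((521.2996826171875, 241.48280334472656), (9.812984466552734, 9.81381607055664), 45.11817932128906), ((559.9986572265625, 285.44232177734375), (63.07978820800781, 41.75364685058594), 70.98201751708984)] [558.89 288.61  22.53] [ 3.1401e+00 -1.6000e-03  1.2463e+00]
```

```bash
python3 -m creep '[{"dp":[-2.4,2.4,6],"angular":[0,0,0.009],"fingers":60},{"dp":[-2.4,2.4,12],"angular":[0,0,0.009],"fingers":60},{"dp":[-2.4,2.4,17],"angular":[0,0,0.009],"fingers":60},{"dp":[-2.4,2.4,17],"angular":[0,0,0.009],"fingers":60},{"dp":[-2.4,2.4,17],"angular":[0,0,0.009],"fingers":60}]' ; python3 go.py 560 285.4 3 1.238
python3 -m creep '[{"dp":[0,0,0],"angular":[0,0,0],"fingers":60}]'; python3 go.py 560 285.4 3 1.238
python3 -m creep '[{"dp":[0,0,0],"angular":[0,0,0],"fingers":60}]'; python3 go.py 560 285.4 3 1.238
```

```text
clock: 2.4
eef_pos: [559.3, 284.2, 3.5]
tcp_rot: [-3.141, 0.001, 1.235]
contact_force: [0.6, 0.6, 0.2]
opening: 0.703
t 2.4 dp [1.4 0.2 0.5] ang [-0.0005  0.0006 -0.0032] pos [559.3 284.2   3.5] [-3.141e+00  1.000e-03  1.235e+00] F [0.61 0.55 0.19]
clock: 2.48
eef_pos: [559.6, 284.4, 3.9]
tcp_rot: [-3.141, 0.0, 1.235]
contact_force: [0.5, 0.3, 0.4]
opening: 0.699
t 2.4833 dp [1.1 0.  0.9] ang [-0.0001  0.0001 -0.0032] pos [559.6 284.4   3.9] [-3.141  0.     1.235] F [0.53 0.28 0.41]
clock: 2.57
eef_pos: [559.7, 284.5, 4.0]
tcp_rot: [3.141, -0.0, 1.235]
contact_force: [0.2, 0.1, 0.7]
opening: 0.701
t 2.5667 dp [ 0.9 -0.1  1. ] ang [ 0.0001 -0.0001 -0.0032] pos [559.7 284.5   4. ] [ 3.141 -0.     1.235] F [0.25 0.08 0.7 ]
```

Run:
```python
from h import *
snap('wrist','w5');
```

```text
(no output)
```

View pics/w5.png

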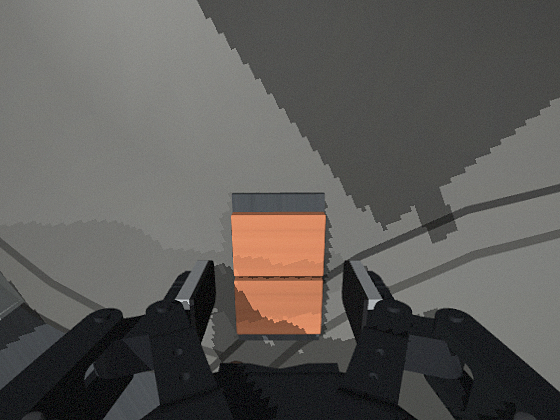

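```bash
python3 -m creep '[{"dp":[0.5,0,2],"angular":[0,0,0],"fingers":60},{"dp":[0.5,0,2],"angular":[0,0,0],"fingers":38},{"dp":[0.5,0,2],"angular":[0,0,0],"fingers":36},{"dp":[0.5,0,2],"angular":[0,0,0],"fingers":36},{"dp":[0.5,0,2],"angular":[0,0,0],"fingers":36}]' 40;  python3 -m creep '[{"dp":[0,0,0],"angular":[0,0,0],"fingers":36},{"dp":[0,0,0],"angular":[0,0,0],"fingers":36},{"dp":[0,0,0],"angular":[0,0,0],"fingers":36}]' 40
python3 - <<'E'
from h import *
snap('side','s3',(200,120,340,225),5.6); snap('wrist','w6')
E
```

```text
clock: 3.03
eef_pos: [559.9, 285.0, 2.1]
tcp_rot: [3.141, -0.0, 1.235]
contact_force: [-0.2, -0.7, 1.7]
opening: 0.475
clock: 3.28
eef_pos: [559.9, 285.0, 2.1]
tcp_rot: [3.141, -0.0, 1.235]
contact_force: [-0.5, 0.3, 4.2]
opening: 0.476
```

View pics/w6.png

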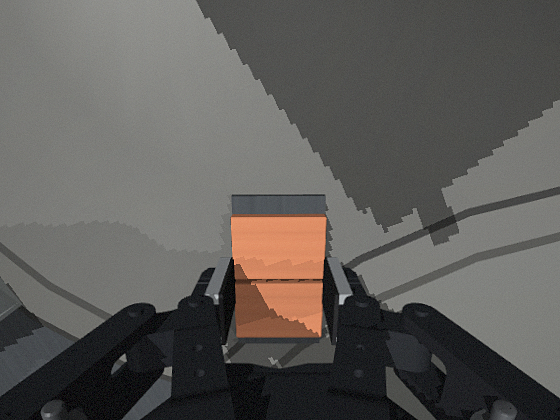

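View pics/s3.png

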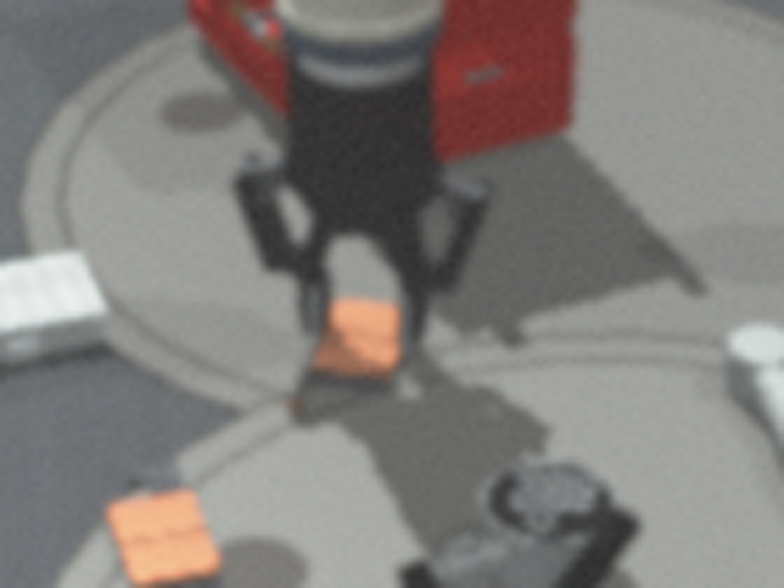

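```bash
python3 -m creep '[{"dp":[0,0,-20],"angular":[0,0,0],"fingers":36},{"dp":[0,0,-60],"angular":[0,0,0],"fingers":36},{"dp":[0,0,-100],"angular":[0,0,0],"fingers":36},{"dp":[0,0,-140],"angular":[0,0,0],"fingers":36},{"dp":[0,0,-165],"angular":[0,0,0],"fingers":36}]';  python3 go.py 461 -107.3 170 1.882
```

```text
clock: 3.8
eef_pos: [560.7, 285.4, 170.6]
tcp_rot: [3.139, -0.002, 1.235]
contact_force: [0.6, 0.9, -0.2]
opening: 0.478
t 3.8 dp [-4.036e+02  3.530e+01 -2.000e-01] ang [ 0.0029 -0.0015 -0.6472] pos [560.7 285.4 170.6] [ 3.139e+00 -2.000e-03  1.235e+00] F [ 0.62  0.85 -0.17]
```

```bash
python3 -m creep '[{"dp":[-40,3.5,0],"angular":[0,0,-0.07],"fingers":36},{"dp":[-80,7,0],"angular":[0,0,-0.15],"fingers":36},{"dp":[-120,10.5,0],"angular":[0,0,-0.22],"fingers":36},{"dp":[-160,14,0],"angular":[0,0,-0.3],"fingers":36},{"dp":[-200,17.5,0],"angular":[0,0,-0.35],"fingers":36}]';  python3 go.py 461 -107.3 170 1.882
python3 - <<'E'
from h import *
snap('wrist','w7')
E
```

```text
clock: 4.22
eef_pos: [509.1, 88.7, 166.6]
tcp_rot: [-3.141, 0.0, 1.59]
contact_force: [0.9, -0.1, -0.4]
opening: 0.475
t 4.2167 dp [-195.1  -51.8   -3.4] ang [-6.000e-04  1.000e-04 -2.923e-01] pos [509.1  88.7 166.6] [-3.141  0.     1.59 ] F [ 0.92 -0.15 -0.36]
```

View pics/w7.png

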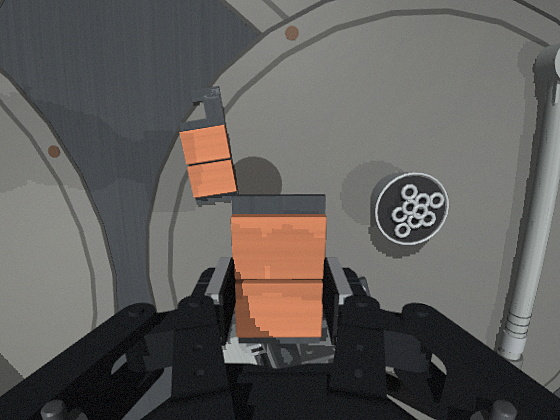

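```bash
python3 go.py 490 -184 180 1.882; python3 -m creep '[{"dp":[-40,-3,0],"angular":[0,0,-0.07],"fingers":36},{"dp":[-80,-6,-3],"angular":[0,0,-0.15],"fingers":36},{"dp":[-120,-9,-6],"angular":[0,0,-0.22],"fingers":36},{"dp":[-160,-12,-10],"angular":[0,0,-0.29],"fingers":36},{"dp":[-200,-15,-13],"angular":[0,0,-0.292],"fingers":36}]';  python3 go.py 490 -184 180 1.882
```

```text
t 4.2667 dp [-266.7  -22.1  -12.9] ang [-0.0043  0.003  -0.2903] pos [506.5  83.  166.1] [-3.138  0.004  1.592] F [-3.02 -4.94 -1.52]
clock: 4.68
eef_pos: [497.5, -111.6, 179.9]
tcp_rot: [-3.141, -0.0, 1.881]
contact_force: [0.2, 0.2, -0.9]
opening: 0.473
t 4.6833 dp [-66.7 -29.2  -0.1] ang [-0.0002 -0.0001 -0.0007] pos [ 497.5 -111.6  179.9] [-3.141 -0.     1.881] F [ 0.24  0.24 -0.9 ]
```

```bash
python3 -m creep '[{"dp":[-38,-16,0],"angular":[0,0,0],"fingers":36},{"dp":[-66.7,-29,0],"angular":[0,0,0],"fingers":36},{"dp":[-66.7,-29,0],"angular":[0,0,0],"fingers":36},{"dp":[-66.7,-29,0],"angular":[0,0,0],"fingers":36}]'
python3 - <<'E'
from h import *
im,st=snap('wrist','w8'); print(st['eef_pos'],st['tcp_rot'])
import json; json.dump({k:list(map(float,st[k])) for k in('eef_pos','tcp_rot')},open('w8.json','w'))
E
```

```text
clock: 5.02
eef_pos: [490.0, -183.6, 179.5]
tcp_rot: [-3.141, -0.001, 1.873]
contact_force: [0.5, 0.2, -0.5]
opening: 0.483
[ 489.95396982 -183.57839531  179.47631873] [-3.14100825e+00 -5.42956373e-04  1.87323897e+00]
```

View pics/w8.png

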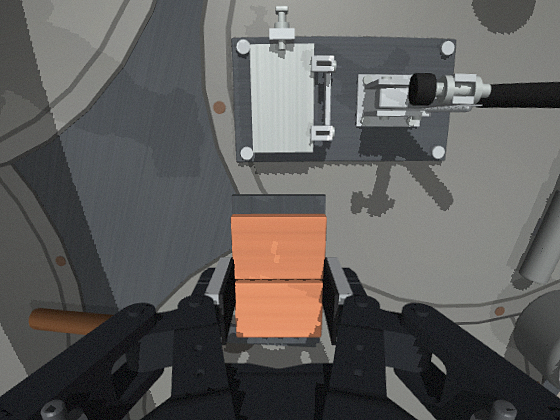

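Run:
```python
import cv2
a=cv2.imread('pics/w8_raw.png')[0:170,225:385]; cv2.imwrite('pics/w8z.png',cv2.resize(a,None,fx=3.5,fy=3.5,interpolation=cv2.INTER_CUBIC))
```

```text
(no output)
```

View pics/w8z.png

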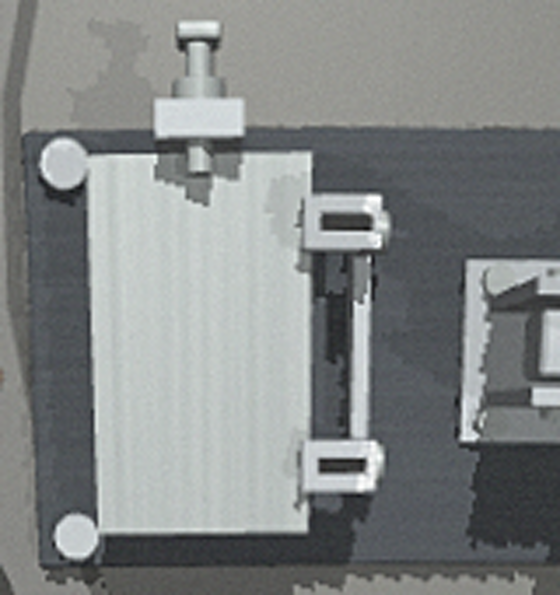

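Run:
```python
from h import *
import json; st={k:np.array(v) for k,v in json.load(open('w8.json')).items()}
c=cam('wrist',st); z=lambda p:np.array(p,float)/3.5+[225,0]-.36
t=onz(c,z([(90,155),(312,152),(310,532),(98,532)]),32)[:,:2]
print(t,t.mean(0),np.linalg.norm(np.roll(t,-1,0)-t,axis=1))
d=(t[0]+t[1]-t[2]-t[3]); a=np.arctan2(d[1],d[0])-np.pi/2; d2=t[1]+t[2]-t[0]-t[3]; print(a,np.arctan2(d2[1],d2[0]))
b=onz(c,z([(64,163),(76,537)]),11)[:,:2]; 
b2=onz(c,np.array([(447.5,47.5),(438.5,152.5)]),11)[:,:2]; B=np.r_[b,b2]; print('bolts',B,B.mean(0)); dd=b2.sum(0)-b.sum(0); ab=np.arctan2(dd[1],dd[0]); print(ab, B.mean(0)-57.5*np.array([np.cos(ab),np.sin(ab)]))
o=t.mean(0)
def J(p): d=np.array(p)-o; return np.array([np.cos(ab)*d[0]+np.sin(ab)*d[1],-np.sin(ab)*d[0]+np.cos(ab)*d[1]])
for n,p,h in(('tongA',(302,222),38),('tongB',(302,465),38),('tip',(200,172),36),('lugface',(200,137),42)): print(n,J(onz(c,z([p]),h)[0,:2]))
# pad in hand
o_,s=None,None
im=cv2.imread('pics/w8_raw.png'); hsv=cv2.cvtColor(im,cv2.COLOR_BGR2HSV)
m=cv2.inRange(hsv,(5,100,60),(22,255,255)); m[:, :200]=0; m=cv2.morphologyEx(m,cv2.MORPH_CLOSE,np.ones((9,9)))
for k in cv2.findContours(m,cv2.RETR_EXTERNAL,cv2.CHAIN_APPROX_NONE)[0]:
    if cv2.contourArea(k)<900: continue
    P=onz(c,k.reshape(-1,2),st['eef_pos'][2]+8); rc=cv2.minAreaRect(P[:,:2].astype(np.float32)); print(rc)
    Rt=R.from_euler('xyz',st['tcp_rot']).as_matrix(); print('pad in tool',(np.r_[rc[0],0]-np.r_[st['eef_pos'][:2],0])@Rt)
```

```text
[[ 428.192215    -63.59281296]
 [ 477.80526589  -47.38405145]
 [ 505.86779295 -131.94207735]
 [ 454.82884738 -147.88034469]] [466.67353031 -97.69982161] [52.19366598 89.09301415 53.46963934 88.39625665]
0.3132907131408069 0.30914759438514483
bolts [[ 419.49210414  -63.54212138]
 [ 448.4891756  -153.25090034]
 [ 594.58830472   -6.64913023]
 [ 624.46781302  -96.60869965]] [521.75934937 -80.0127129 ]
0.3127778572242468 [467.04910635 -97.70562981]
tongA [23.28925488 27.8169254 ]
tongB [ 23.9258989  -27.87566369]
tip [-0.33791039 39.35007433]
lugface [-0.34014291 45.64904082]
((489.5841369628906, -182.927001953125), (41.566810607910156, 62.829769134521484), 17.325416564941406)
pad in tool [ 7.31983451e-01 -1.59027161e-01  4.90371799e-04]
```

```bash
python3 go.py 466.3 -104.1 60 1.883; python3 -m creep '[{"dp":[38,1,0],"angular":[0,0,0],"fingers":36},{"dp":[70,1,10],"angular":[0,0,0],"fingers":36},{"dp":[82,2,50],"angular":[0,0,0],"fingers":36},{"dp":[83,2,90],"angular":[0,0,0],"fingers":36},{"dp":[83,2,110],"angular":[0,0,0],"fingers":36}]';  python3 -m creep '[{"dp":[0,0,10],"angular":[0,0,0],"fingers":36},{"dp":[0,0,10],"angular":[0,0,0],"fingers":36},{"dp":[0,0,10],"angular":[0,0,0],"fingers":36}]'; python3 go.py 466.3 -104.1 34.1 1.883
```

```text
t 5.0667 dp [ 81.7   0.8 119.5] ang [-0.0006 -0.0009 -0.0083] pos [ 490.1 -182.4  179.5] [-3.141e+00 -1.000e-03  1.875e+00] F [ 0.88 -0.48 -1.18]
clock: 5.48
eef_pos: [465.2, -99.5, 66.9]
tcp_rot: [-3.139, -0.002, 1.88]
contact_force: [-0.6, 0.3, -1.2]
opening: 0.477
clock: 5.73
eef_pos: [467.8, -101.9, 60.2]
tcp_rot: [-3.141, -0.0, 1.878]
contact_force: [0.1, 0.4, -0.7]
opening: 0.472
t 5.7333 dp [-1.7 -2.1 26.1] ang [-0.0003 -0.0002 -0.0053] pos [ 467.8 -101.9   60.2] [-3.141 -0.     1.878] F [ 0.07  0.37 -0.65]
```

```bash
python3 -m creep '[{"dp":[-1.7,-2.1,8],"angular":[0,0,-0.005],"fingers":36},{"dp":[-1.7,-2.1,16],"angular":[0,0,-0.005],"fingers":36},{"dp":[-1.7,-2.1,21],"angular":[0,0,-0.005],"fingers":36},{"dp":[-1.7,-2.1,22],"angular":[0,0,-0.005],"fingers":36},{"dp":[-1.7,-2.1,22],"angular":[0,0,-0.005],"fingers":36}]'; python3 go.py 466.3 -104.1 34.1 1.883
python3 - <<'E'
from h import *
snap('wrist','w9'); snap('side','s9',(210,200,350,305),5.6)
E
```

```text
clock: 6.15
eef_pos: [465.8, -104.8, 37.7]
tcp_rot: [-3.141, -0.0, 1.881]
contact_force: [0.3, -0.2, -0.6]
opening: 0.473
t 6.15 dp [0.5 0.7 3.6] ang [-0.0005 -0.0003 -0.0016] pos [ 465.8 -104.8   37.7] [-3.141 -0.     1.881] F [ 0.28 -0.2  -0.63]
```

View pics/w9.png

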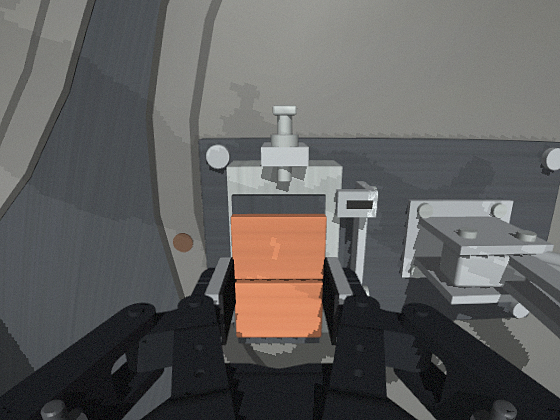

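View pics/s9.png

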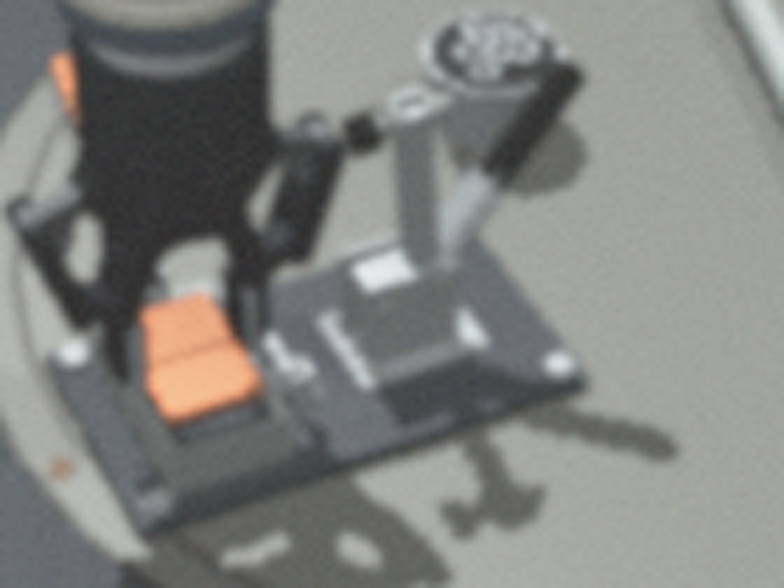

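Run:
```python
from h import *
import json
snap('top','t9',(255,165,345,285),5)
st={k:np.array(v) for k,v in json.load(open('w8.json')).items()}
c=cam('wrist',st)
for zz in (122,127,132):
    p=onz(c,[(410,89),(437,89)],zz)[:,:2]-[466.5,-98]; print(zz,p@np.array([np.cos(.312),np.sin(.312)]))
```

```text
122 [74.40669859 90.90114176]
127 [72.46349008 88.54523014]
132 [70.52028157 86.18931852]
```

View pics/t9.png

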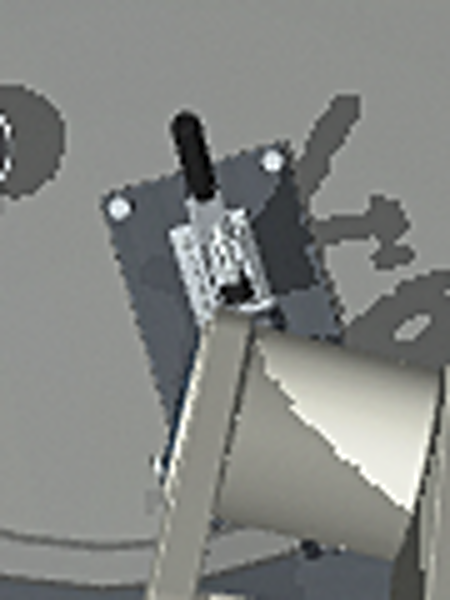

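Run:
```python
from h import *
c=cam('side'); a=.312; M=np.array([[np.cos(a),np.sin(a),0],[-np.sin(a),np.cos(a),0],[0,0,1]])
def at(zp,y):
    e,v=ray(c,[np.array(zp)/5.6+[210,200]-.4]); e=M@(e-[466.5,-98,32]); v=M@v[0]; return (e+v*(y-e[1])/v[1]).round(1)
for zp in [(340,150),(318,115),(8,205),(345,130),(310,250)]:
    print(zp,[at(zp,y) for y in (-18,-5,0,8)])
```

```text
(340, 150) [array([ 61.7, -18. , 107.3]), array([67.7, -5. , 95.6]), array([70. ,  0. , 91.1]), array([73.8,  8. , 83.9])]
(318, 115) [array([ 52.5, -18. , 127.8]), array([ 58.3,  -5. , 116.5]), array([ 60.6,   0. , 112.2]), array([ 64.2,   8. , 105.2])]
(8, 205) [array([-72.9, -18. , 128.1]), array([-69.4,  -5. , 116.8]), array([-68. ,   0. , 112.4]), array([-65.8,   8. , 105.5])]
(345, 130) [array([ 63.9, -18. , 116.5]), array([ 69.9,  -5. , 105. ]), array([ 72.3,   0. , 100.6]), array([76. ,  8. , 93.5])]
(310, 250) [array([ 48.3, -18. ,  60.5]), array([54.1, -5. , 48. ]), array([56.3,  0. , 43.2]), array([59.9,  8. , 35.5])]
```

```bash
python3 -m creep '[{"dp":[0,-1.5,1],"angular":[0,0,0],"fingers":36},{"dp":[0,-1.5,2],"angular":[0,0,0],"fingers":36},{"dp":[0,-1.5,2.5],"angular":[0,0,0],"fingers":36},{"dp":[0,-1.5,2.5],"angular":[0,0,0],"fingers":36}]'; python3 -m creep '[{"dp":[0,0,0.5],"angular":[0,0,0],"fingers":36},{"dp":[0,0,0.8],"angular":[0,0,0],"fingers":36},{"dp":[0,0,0.8],"angular":[0,0,0],"fingers":36}]'
```

```text
clock: 6.63
eef_pos: [464.5, -105.2, 35.3]
tcp_rot: [-3.141, -0.0, 1.882]
contact_force: [-0.2, 0.2, -1.3]
opening: 0.479
clock: 6.88
eef_pos: [464.6, -105.1, 34.6]
tcp_rot: [3.142, 0.0, 1.882]
contact_force: [0.6, -0.7, -0.9]
opening: 0.477
```

```bash
python3 -m creep '[{"dp":[0,0,0.5],"angular":[0,0,0],"fingers":36},{"dp":[0,0,0.6],"angular":[0,0,0],"fingers":36},{"dp":[0,0,0.6],"angular":[0,0,0],"fingers":36}]';python3 -m creep '[{"dp":[0,0,0.5],"angular":[0,0,0],"fingers":36},{"dp":[0,0,0.5],"angular":[0,0,0],"fingers":36},{"dp":[0,0,0.5],"angular":[0,0,0],"fingers":36}]'
```

```text
clock: 7.13
eef_pos: [464.7, -105.2, 34.1]
tcp_rot: [3.141, 0.0, 1.882]
contact_force: [-0.5, 0.9, 0.3]
opening: 0.474
clock: 7.38
eef_pos: [464.7, -105.2, 34.0]
tcp_rot: [3.141, 0.0, 1.882]
contact_force: [-2.6, 0.1, 9.4]
opening: 0.476
```

```bash
python3 -m creep '[{"dp":[0,0,-0.4],"angular":[0,0,0],"fingers":47},{"dp":[0,0,-0.4],"angular":[0,0,0],"fingers":47},{"dp":[0,0,-0.4],"angular":[0,0,0],"fingers":47},{"dp":[0,0,-0.4],"angular":[0,0,0],"fingers":47}]'
python3 - <<'E'
from h import *
snap('wrist','w10')
E
```

```text
clock: 7.72
eef_pos: [464.6, -105.2, 33.8]
tcp_rot: [-3.142, -0.0, 1.882]
contact_force: [0.2, 0.2, -0.3]
opening: 0.549
```

View pics/w10.png

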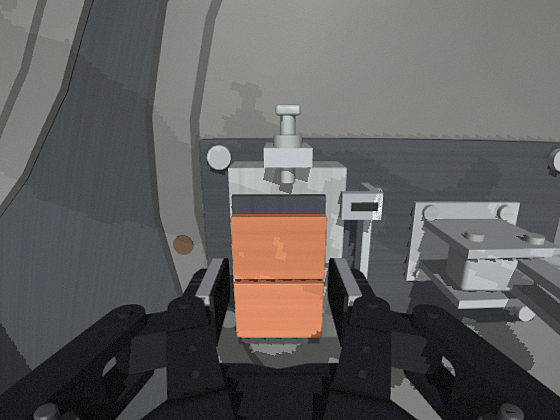

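```bash
python3 -m creep '[{"dp":[0,0,-10],"angular":[0,0,0],"fingers":47},{"dp":[0,0,-35],"angular":[0,0,0],"fingers":47},{"dp":[0,-20,-35],"angular":[0,0,0],"fingers":20},{"dp":[0,-55,-35],"angular":[0,0,0],"fingers":0},{"dp":[0,-60,-35],"angular":[0,0,0],"fingers":0}]' 20; python3 -m creep '[{"dp":[0,0,0],"angular":[0,0,0],"fingers":0},{"dp":[0,0,0],"angular":[0,0,0],"fingers":0},{"dp":[0,0,0],"angular":[0,0,0],"fingers":0}]'
python3 - <<'E'
from h import *
snap('wrist','w11')
E
python3 cop.py top t11 42; python3 go.py 464.6 -105.2 34 1.883
```

```text
clock: 8.18
eef_pos: [402.7, -123.4, 69.1]
tcp_rot: [-3.138, -0.002, 1.882]
contact_force: [-1.4, 0.1, -1.1]
opening: 0.129
clock: 8.43
eef_pos: [408.9, -123.7, 69.4]
tcp_rot: [3.14, 0.001, 1.882]
contact_force: [-0.2, 0.0, -0.6]
opening: 0.001
[((308.4361267089844, -391.0312194824219), (94.02664947509766, 22.73969078063965), 13.34393310546875), ((443.5245361328125, 117.32049560546875), (40.81257629394531, 61.06070327758789), 9.72459888458252), ((463.52984619140625, -106.28131103515625), (40.99657440185547, 62.54144287109375), 17.54180145263672), ((1021.876708984375, -696.3156127929688), (258.45257568359375, 396.3471374511719), 89.0956802368164)] [ 408.86 -123.61   69.22] [3.1404e+00 7.0000e-04 1.8820e+00]
t 8.5333 dp [ 0.4 58.8 35.1] ang [ 0.0008  0.0005 -0.0009] pos [ 408.7 -123.6   69.1] [3.141e+00 1.000e-03 1.882e+00] F [-0.17  0.67  0.4 ]
```

View pics/w11.png

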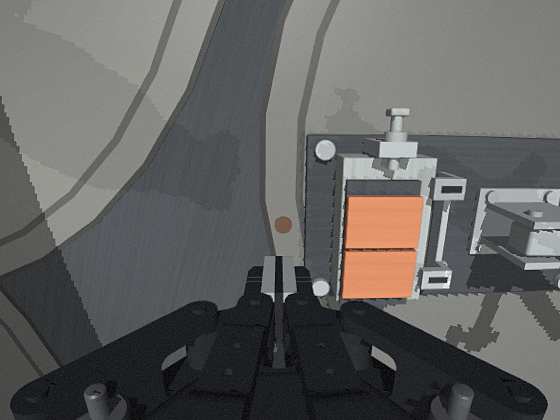

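```bash
python3 -m creep '[{"dp":[0,5,25],"angular":[0,0,0],"fingers":0},{"dp":[0,10,35],"angular":[0,0,0],"fingers":0},{"dp":[0,16,35],"angular":[0,0,0],"fingers":0},{"dp":[0,18,35],"angular":[0,0,0],"fingers":0},{"dp":[0,18,35],"angular":[0,0,0],"fingers":0}]'
python3 - <<'E'
from h import *
snap('wrist','w12')
E
python3 go.py 464.6 -105.2 34 1.883
```

```text
clock: 8.95
eef_pos: [425.9, -117.9, 34.3]
tcp_rot: [3.141, 0.0, 1.883]
contact_force: [0.2, -0.5, 0.1]
opening: 0.002
t 9.0 dp [ 0.2 41.2  0.5] ang [ 0.0007  0.0005 -0.0005] pos [ 425.5 -118.    34.4] [3.141 0.    1.882] F [0.05 0.32 0.22]
```

View pics/w12.png

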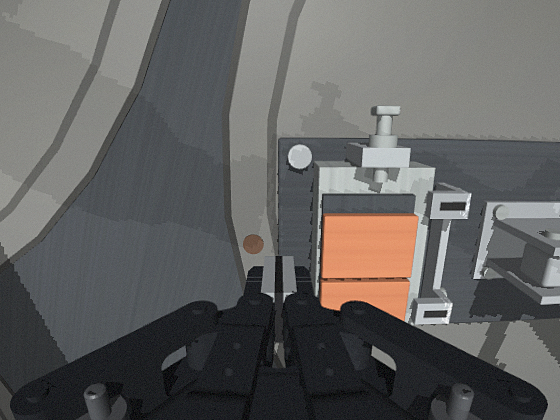

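```bash
python3 -m creep '[{"dp":[0,2,0],"angular":[0,0,0],"fingers":0},{"dp":[0,4,0],"angular":[0,0,0],"fingers":0},{"dp":[0,6,0],"angular":[0,0,0],"fingers":0},{"dp":[0,7,0],"angular":[0,0,0],"fingers":0},{"dp":[0,8,0],"angular":[0,0,0],"fingers":0}]';python3 -m creep '[{"dp":[0,0.6,0],"angular":[0,0,0],"fingers":0},{"dp":[0,1.2,0],"angular":[0,0,0],"fingers":0},{"dp":[0,1.5,0],"angular":[0,0,0],"fingers":0},{"dp":[0,1.5,0],"angular":[0,0,0],"fingers":0}]'
python3 - <<'E'
from h import *
snap('wrist','w13')
E
python3 go.py 464.6 -105.2 34 1.883
```

```text
clock: 9.42
eef_pos: [432.4, -115.6, 34.1]
tcp_rot: [3.141, 0.0, 1.882]
contact_force: [-0.0, 0.5, -0.8]
opening: 0.002
clock: 9.75
eef_pos: [433.5, -115.1, 33.9]
tcp_rot: [-3.141, -0.0, 1.882]
contact_force: [-0.6, -0.5, 0.6]
opening: 0.002
t 9.8 dp [-0.1 32.6 -0.1] ang [-0.0003 -0.0001 -0.0012] pos [ 433.5 -115.1   33.9] [-3.141 -0.     1.882] F [-0.65  0.62  1.45]
```

View pics/w13.png

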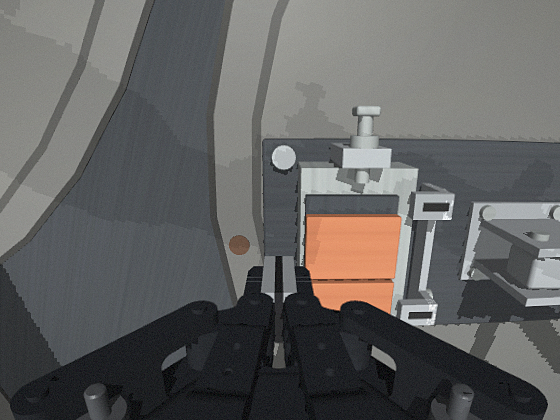

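```bash
python3 -m creep '[{"dp":[0,1,0],"angular":[0,0,0],"fingers":0},{"dp":[0,2,0],"angular":[0,0,0],"fingers":0},{"dp":[0,3,0],"angular":[0,0,0],"fingers":0},{"dp":[0,4,0],"angular":[0,0,0],"fingers":0},{"dp":[0,4.5,0],"angular":[0,0,0],"fingers":0}]';python3 -m creep '[{"dp":[0,0.4,0],"angular":[0,0,0],"fingers":0},{"dp":[0,0.8,0],"angular":[0,0,0],"fingers":0},{"dp":[0,0.8,0],"angular":[0,0,0],"fingers":0},{"dp":[0,0.8,0],"angular":[0,0,0],"fingers":0}]'
python3 - <<'E'
from h import *
snap('wrist','w14')
E
python3 go.py 464.6 -105.2 34 1.883
```

```text
clock: 10.22
eef_pos: [438.1, -113.7, 33.9]
tcp_rot: [3.141, 0.0, 1.882]
contact_force: [-0.4, -0.4, -0.0]
opening: 0.0
clock: 10.55
eef_pos: [438.8, -113.5, 33.9]
tcp_rot: [3.141, 0.0, 1.882]
contact_force: [-0.5, -0.7, 0.1]
opening: 0.0
t 10.6 dp [-0.  27.1 -0.1] ang [ 0.0001  0.     -0.0012] pos [ 438.8 -113.5   33.9] [3.142 0.    1.882] F [-0.67 -0.24  0.56]
```

View pics/w14.png

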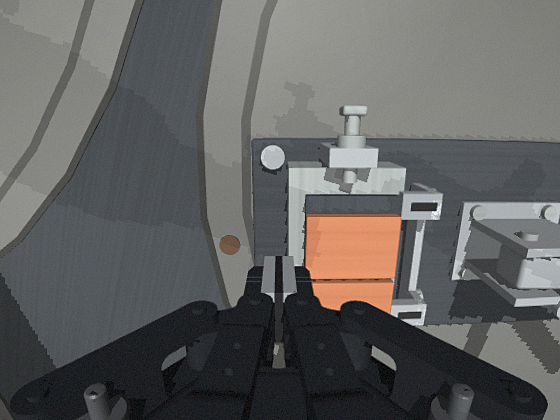

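```bash
for i in 1; do python3 -m creep '[{"dp":[0,0.3,0],"angular":[0,0,0],"fingers":0},{"dp":[0,0.3,0],"angular":[0,0,0],"fingers":0},{"dp":[0,0.3,0],"angular":[0,0,0],"fingers":0}]'; python3 -m creep '[{"dp":[0,0.3,0],"angular":[0,0,0],"fingers":0},{"dp":[0,0.3,0],"angular":[0,0,0],"fingers":0},{"dp":[0,0.3,0],"angular":[0,0,0],"fingers":0}]'; done; python3 -m creep '[{"dp":[0,0.3,0],"angular":[0,0,0],"fingers":0},{"dp":[0,0.3,0],"angular":[0,0,0],"fingers":0},{"dp":[0,0.3,0],"angular":[0,0,0],"fingers":0}]'
```

```text
clock: 10.85
eef_pos: [439.0, -113.4, 33.9]
tcp_rot: [-3.142, 0.0, 1.882]
contact_force: [-0.6, -0.1, -0.3]
opening: -0.0
clock: 11.1
eef_pos: [439.3, -113.3, 33.9]
tcp_rot: [3.142, 0.0, 1.882]
contact_force: [-0.6, 0.9, 1.0]
opening: 0.002
clock: 11.35
eef_pos: [439.6, -113.2, 33.9]
tcp_rot: [3.142, 0.0, 1.882]
contact_force: [-0.4, 0.4, -0.4]
opening: -0.006
```

```bash
python3 -m creep '[{"dp":[0,0.3,0],"angular":[0,0,0],"fingers":0},{"dp":[0,0.3,0],"angular":[0,0,0],"fingers":0},{"dp":[0,0.3,0],"angular":[0,0,0],"fingers":0}]'; python3 -m creep '[{"dp":[0,0.3,0],"angular":[0,0,0],"fingers":0},{"dp":[0,0.3,0],"angular":[0,0,0],"fingers":0},{"dp":[0,0.3,0],"angular":[0,0,0],"fingers":0}]'
```

```text
clock: 11.6
eef_pos: [439.8, -113.1, 33.9]
tcp_rot: [-3.142, 0.0, 1.882]
contact_force: [-1.3, -0.2, 0.8]
opening: -0.002
clock: 11.85
eef_pos: [440.0, -113.1, 33.9]
tcp_rot: [-3.141, -0.0, 1.882]
contact_force: [-1.2, -0.9, -0.1]
opening: 0.002
```

```bash
python3 -m creep '[{"dp":[0,0.3,0],"angular":[0,0,0],"fingers":0},{"dp":[0,0.3,0],"angular":[0,0,0],"fingers":0},{"dp":[0,0.3,0],"angular":[0,0,0],"fingers":0}]'
```

```text
clock: 12.1
eef_pos: [440.1, -113.0, 33.8]
tcp_rot: [-3.141, -0.0, 1.882]
contact_force: [-2.4, -2.3, 1.2]
opening: -0.001
```

```bash
python3 -m creep '[{"dp":[0,0.2,0],"angular":[0,0,0],"fingers":0},{"dp":[0,0.2,0],"angular":[0,0,0],"fingers":0},{"dp":[0,0.2,0],"angular":[0,0,0],"fingers":0}]'
```

```text
clock: 12.35
eef_pos: [440.2, -112.9, 33.8]
tcp_rot: [-3.141, -0.0, 1.882]
contact_force: [-4.4, -3.5, 1.7]
opening: -0.002
```

```bash
python3 -m creep '[{"dp":[0,0.05,0],"angular":[0,0,0],"fingers":0},{"dp":[0,0.05,0],"angular":[0,0,0],"fingers":0},{"dp":[0,0.05,0],"angular":[0,0,0],"fingers":0}]'
python3 - <<'E'
from h import *
snap('wrist','w15'); print(r.sense()['contact_force'])
E
```

```text
clock: 12.6
eef_pos: [440.2, -112.9, 33.8]
tcp_rot: [-3.141, -0.0, 1.882]
contact_force: [-4.0, -2.8, 1.5]
opening: 0.003
[-4.4091184  -3.3980789   1.94632419]
```

View pics/w15.png

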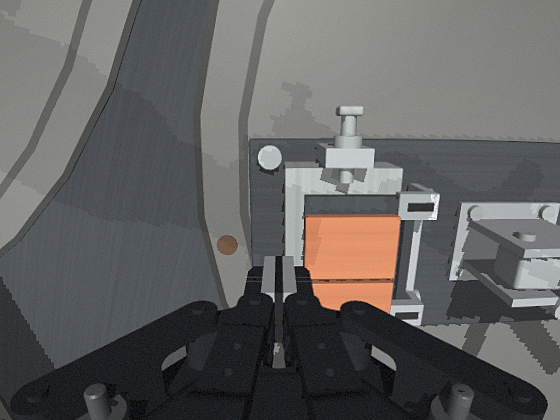

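```bash
python3 -m creep '[{"dp":[0,0.1,0],"angular":[0,0,0],"fingers":0},{"dp":[0,0.1,0],"angular":[0,0,0],"fingers":0},{"dp":[0,0.1,0],"angular":[0,0,0],"fingers":0},{"dp":[0,0.1,0],"angular":[0,0,0],"fingers":0}]'
```

```text
clock: 12.98
eef_pos: [440.2, -112.9, 33.8]
tcp_rot: [-3.141, -0.0, 1.882]
contact_force: [-4.0, -3.7, 1.1]
opening: -0.001
```

```bash
python3 -m creep '[{"dp":[0,0.15,0],"angular":[0,0,0],"fingers":0},{"dp":[0,0.15,0],"angular":[0,0,0],"fingers":0},{"dp":[0,0.15,0],"angular":[0,0,0],"fingers":0},{"dp":[0,0.15,0],"angular":[0,0,0],"fingers":0}]'
```

```text
clock: 13.32
eef_pos: [440.2, -112.9, 33.8]
tcp_rot: [-3.14, -0.0, 1.882]
contact_force: [-5.1, -3.0, 3.5]
opening: -0.003
```

```bash
python3 -m creep '[{"dp":[0,-2,0],"angular":[0,0,0],"fingers":0},{"dp":[0,-8,0],"angular":[0,0,0],"fingers":0},{"dp":[0,-10,-15],"angular":[0,0,0],"fingers":0},{"dp":[-20,-8,-40],"angular":[0,0,0],"fingers":0},{"dp":[-55,5,-40],"angular":[0,0,0],"fingers":0}]'; python3 go.py 488.2 -162.4 34 1.883
```

```text
clock: 13.73
eef_pos: [461.3, -162.6, 76.7]
tcp_rot: [3.141, -0.0, 1.884]
contact_force: [2.3, -0.0, 0.0]
opening: -0.001
t 13.7333 dp [-8.  25.6 42.7] ang [ 0.0008 -0.0002  0.0005] pos [ 461.3 -162.6   76.7] [ 3.141 -0.     1.884] F [ 2.26 -0.05  0.01]
```

```bash
python3 -m creep '[{"dp":[-8,25.6,0],"angular":[0,0,0],"fingers":0},{"dp":[-8,25.6,25],"angular":[0,0,0],"fingers":0},{"dp":[-8,25.6,40],"angular":[0,0,0],"fingers":0},{"dp":[-8,25.6,40],"angular":[0,0,0],"fingers":0},{"dp":[-8,25.6,40],"angular":[0,0,0],"fingers":0}]'
python3 - <<'E'
from h import *
snap('wrist','w16')
E
python3 go.py 488.2 -162.4 34 1.883;python3 cop.py top t16 42
```

```text
clock: 14.15
eef_pos: [488.5, -163.1, 33.4]
tcp_rot: [-3.14, -0.001, 1.882]
contact_force: [0.3, -0.9, 0.2]
opening: 0.002
t 14.2 dp [ 1.2 -0.6  0.1] ang [-0.0002 -0.0003 -0.0013] pos [ 489.1 -163.3   34.1] [-3.141 -0.     1.882] F [-0.74  0.27  0.87]
[((308.2732238769531, -390.95513916015625), (94.30859375, 22.962915420532227), 13.34393310546875), ((443.5245361328125, 117.32049560546875), (40.81257629394531, 61.06070327758789), 9.72459888458252), ((467.1812744140625, -96.18905639648438), (41.5782470703125, 45.64147186279297), 16.89335060119629), ((1021.9290771484375, -696.31640625), (258.45257568359375, 396.2424621582031), 89.0956802368164)] [ 489.12 -163.34   34.12] [-3.1414e+00 -3.0000e-04  1.8817e+00]
```

View pics/w16.png

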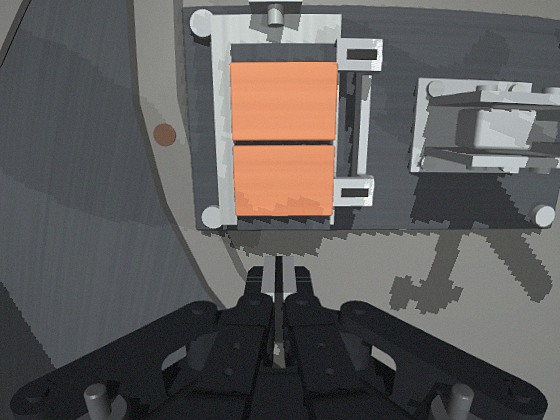

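```bash
python3 -m creep '[{"dp":[3,0,0],"angular":[0,0,0],"fingers":0},{"dp":[6,0,0],"angular":[0,0,0],"fingers":0},{"dp":[9,0,0],"angular":[0,0,0],"fingers":0},{"dp":[10,0,0],"angular":[0,0,0],"fingers":0},{"dp":[11,0,0],"angular":[0,0,0],"fingers":0}]';python3 -m creep '[{"dp":[0.7,0,0],"angular":[0,0,0],"fingers":0},{"dp":[1.4,0,0],"angular":[0,0,0],"fingers":0},{"dp":[2,0,0],"angular":[0,0,0],"fingers":0},{"dp":[2,0,0],"angular":[0,0,0],"fingers":0}]'
python3 - <<'E'
from h import *
snap('wrist','w17')
E
python3 go.py 488.2 -162.4 34 1.883
```

```text
clock: 14.67
eef_pos: [485.9, -152.7, 34.2]
tcp_rot: [3.141, 0.0, 1.882]
contact_force: [0.3, 0.6, -0.1]
opening: 0.004
clock: 15.0
eef_pos: [485.3, -151.0, 33.9]
tcp_rot: [-3.142, -0.0, 1.882]
contact_force: [0.2, -0.3, 0.2]
opening: -0.001
t 15.05 dp [-11.7  -0.7  -0.1] ang [-0.0001 -0.     -0.0012] pos [ 485.3 -151.    33.9] [-3.142 -0.     1.882] F [ 0.32  0.49 -0.69]
```

View pics/w17.png

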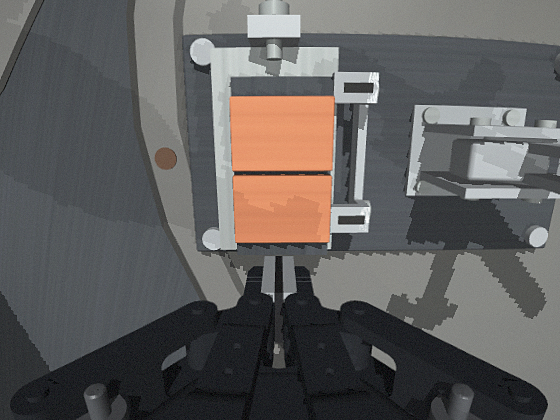

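```bash
python3 -m creep '[{"dp":[1,0,0],"angular":[0,0,0],"fingers":0},{"dp":[2,0,0],"angular":[0,0,0],"fingers":0},{"dp":[3,0,0],"angular":[0,0,0],"fingers":0},{"dp":[4,0,0],"angular":[0,0,0],"fingers":0},{"dp":[4,0,0],"angular":[0,0,0],"fingers":0}]';python3 -m creep '[{"dp":[0.5,0,0],"angular":[0,0,0],"fingers":0},{"dp":[1,0,0],"angular":[0,0,0],"fingers":0},{"dp":[1,0,0],"angular":[0,0,0],"fingers":0}]'
python3 - <<'E'
from h import *
snap('wrist','w18')
E
python3 go.py 488.2 -162.4 34 1.883
```

```text
clock: 15.47
eef_pos: [484.0, -147.1, 33.9]
tcp_rot: [-3.142, -0.0, 1.882]
contact_force: [0.5, -0.3, -0.4]
opening: 0.001
clock: 15.72
eef_pos: [483.8, -146.2, 33.9]
tcp_rot: [3.142, -0.0, 1.882]
contact_force: [-0.1, -1.1, 0.8]
opening: 0.002
t 15.7667 dp [-16.8  -0.7  -0.1] ang [-0.0001 -0.0001 -0.0012] pos [ 483.7 -146.2   33.9] [-3.142 -0.     1.882] F [ 0.42 -0.61  0.42]
```

View pics/w18.png

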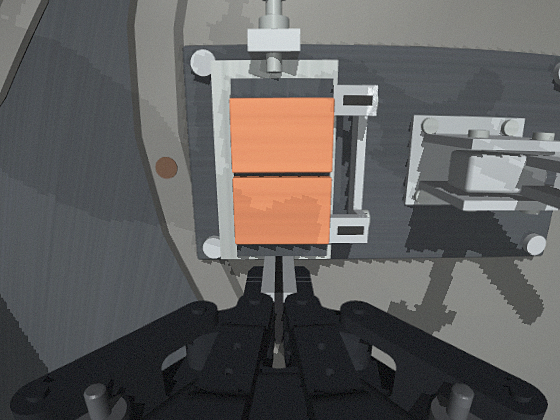

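```bash
python3 -m creep '[{"dp":[0.4,0,0],"angular":[0,0,0],"fingers":0},{"dp":[0.8,0,0],"angular":[0,0,0],"fingers":0},{"dp":[0.8,0,0],"angular":[0,0,0],"fingers":0}]';python3 -m creep '[{"dp":[0.3,0,0],"angular":[0,0,0],"fingers":0},{"dp":[0.3,0,0],"angular":[0,0,0],"fingers":0},{"dp":[0.3,0,0],"angular":[0,0,0],"fingers":0}]'; python3 -m creep '[{"dp":[0.3,0,0],"angular":[0,0,0],"fingers":0},{"dp":[0.3,0,0],"angular":[0,0,0],"fingers":0},{"dp":[0.3,0,0],"angular":[0,0,0],"fingers":0}]'
```

```text
clock: 16.02
eef_pos: [483.5, -145.5, 33.9]
tcp_rot: [3.142, 0.0, 1.882]
contact_force: [-0.1, -0.6, -0.2]
opening: 0.0
clock: 16.27
eef_pos: [483.5, -145.2, 33.9]
tcp_rot: [3.142, 0.0, 1.882]
contact_force: [0.3, 0.5, -0.1]
opening: -0.003
clock: 16.52
eef_pos: [483.4, -145.0, 33.9]
tcp_rot: [3.142, 0.0, 1.882]
contact_force: [0.2, -0.7, 0.4]
opening: -0.0
```

```bash
python3 -m creep '[{"dp":[0.3,0,0],"angular":[0,0,0],"fingers":0},{"dp":[0.3,0,0],"angular":[0,0,0],"fingers":0},{"dp":[0.3,0,0],"angular":[0,0,0],"fingers":0}]'; python3 -m creep '[{"dp":[0.3,0,0],"angular":[0,0,0],"fingers":0},{"dp":[0.3,0,0],"angular":[0,0,0],"fingers":0},{"dp":[0.3,0,0],"angular":[0,0,0],"fingers":0}]'
```

```text
clock: 16.77
eef_pos: [483.3, -144.6, 33.9]
tcp_rot: [-3.142, 0.0, 1.882]
contact_force: [0.2, 0.2, 0.2]
opening: 0.003
clock: 17.02
eef_pos: [483.2, -144.3, 33.9]
tcp_rot: [-3.142, -0.0, 1.882]
contact_force: [0.0, -0.9, 0.3]
opening: 0.0
```

```bash
python3 -m creep '[{"dp":[0.3,0,0],"angular":[0,0,0],"fingers":0},{"dp":[0.3,0,0],"angular":[0,0,0],"fingers":0},{"dp":[0.3,0,0],"angular":[0,0,0],"fingers":0}]'
```

```text
clock: 17.27
eef_pos: [483.1, -144.1, 33.9]
tcp_rot: [-3.142, -0.0, 1.882]
contact_force: [0.6, -0.4, 1.0]
opening: 0.0
```

```bash
python3 -m creep '[{"dp":[0.3,0,0],"angular":[0,0,0],"fingers":0},{"dp":[0.3,0,0],"angular":[0,0,0],"fingers":0},{"dp":[0.3,0,0],"angular":[0,0,0],"fingers":0}]'
```

```text
clock: 17.52
eef_pos: [483.1, -143.9, 34.0]
tcp_rot: [3.141, 0.0, 1.882]
contact_force: [0.4, -0.3, 0.1]
opening: 0.001
```

```bash
python3 -m creep '[{"dp":[0.3,0,0],"angular":[0,0,0],"fingers":0},{"dp":[0.3,0,0],"angular":[0,0,0],"fingers":0},{"dp":[0.3,0,0],"angular":[0,0,0],"fingers":0}]'
python3 - <<'E'
from h import *
snap('wrist','w19',(180,30,400,280),2.4)
E
```

```text
clock: 17.77
eef_pos: [483.1, -143.7, 34.0]
tcp_rot: [3.141, 0.0, 1.882]
contact_force: [1.1, -2.8, 0.3]
opening: -0.003
```

View pics/w19.png

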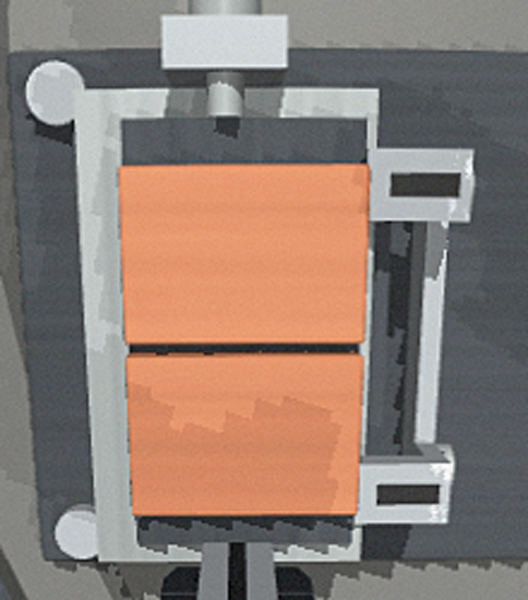

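```bash
python3 -m creep '[{"dp":[0.15,0,0],"angular":[0,0,0],"fingers":0},{"dp":[0.15,0,0],"angular":[0,0,0],"fingers":0},{"dp":[0.15,0,0],"angular":[0,0,0],"fingers":0},{"dp":[0.15,0,0],"angular":[0,0,0],"fingers":0}]'
```

```text
clock: 18.15
eef_pos: [483.0, -143.5, 34.0]
tcp_rot: [3.141, 0.0, 1.882]
contact_force: [1.4, -4.1, 0.8]
opening: 0.001
```

```bash
python3 -m creep '[{"dp":[0.15,0,0],"angular":[0,0,0],"fingers":0},{"dp":[0.15,0,0],"angular":[0,0,0],"fingers":0},{"dp":[0.15,0,0],"angular":[0,0,0],"fingers":0},{"dp":[0.15,0,0],"angular":[0,0,0],"fingers":0}]'
```

```text
clock: 18.48
eef_pos: [483.0, -143.4, 34.0]
tcp_rot: [3.141, 0.0, 1.882]
contact_force: [1.5, -5.1, 1.3]
opening: 0.0
```

```bash
python3 -m creep '[{"dp":[0.1,0,0],"angular":[0,0,0],"fingers":0},{"dp":[0.1,0,0],"angular":[0,0,0],"fingers":0},{"dp":[0.1,0,0],"angular":[0,0,0],"fingers":0},{"dp":[0.1,0,0],"angular":[0,0,0],"fingers":0}]'
```

```text
clock: 18.82
eef_pos: [483.0, -143.3, 34.0]
tcp_rot: [3.141, 0.0, 1.882]
contact_force: [1.2, -5.3, 0.6]
opening: 0.003
```

```bash
python3 -m creep '[{"dp":[0.1,0,0],"angular":[0,0,0],"fingers":0},{"dp":[0.1,0,0],"angular":[0,0,0],"fingers":0},{"dp":[0.1,0,0],"angular":[0,0,0],"fingers":0},{"dp":[0.1,0,0],"angular":[0,0,0],"fingers":0}]'
python3 -m creep '[{"dp":[-1,0,0],"angular":[0,0,0],"fingers":0},{"dp":[-6,0,0],"angular":[0,0,0],"fingers":0},{"dp":[-14,0,0],"angular":[0,0,0],"fingers":0},{"dp":[-14,0,0],"angular":[0,0,0],"fingers":0},{"dp":[-14,0,0],"angular":[0,0,0],"fingers":0}]'
python3 - <<'E'
from h import *
im,st=snap('wrist','w20',(180,0,400,250),2.4); print(st['eef_pos'],st['tcp_rot'])
c=cam('wrist',st); im=cv2.imread('pics/w20_raw.png'); hsv=cv2.cvtColor(im,cv2.COLOR_BGR2HSV)
m=cv2.inRange(hsv,(5,100,60),(22,255,255)); m=cv2.morphologyEx(m,cv2.MORPH_CLOSE,np.ones((9,9)))
k=max([k for k in cv2.findContours(m,cv2.RETR_EXTERNAL,cv2.CHAIN_APPROX_NONE)[0] if 200<k[:,0,0].mean()<400],key=cv2.contourArea)
rc=cv2.minAreaRect(onz(c,k.reshape(-1,2),42)[:,:2].astype(np.float32)); print(rc)
a=.312;d=np.array(rc[0])-[466.5,-98]; print(np.cos(a)*d[0]+np.sin(a)*d[1],-np.sin(a)*d[0]+np.cos(a)*d[1],np.radians(rc[2]))
E
```

```text
clock: 19.15
eef_pos: [483.0, -143.3, 34.0]
tcp_rot: [3.141, 0.0, 1.882]
contact_force: [1.3, -6.2, 1.5]
opening: -0.0
clock: 19.57
eef_pos: [486.9, -156.7, 33.7]
tcp_rot: [-3.141, -0.0, 1.881]
contact_force: [0.1, -0.1, -0.5]
opening: 0.001
[ 486.93048537 -156.65132709   33.73044999] [-3.14126158e+00 -4.56734767e-04  1.88098682e+00]
((469.1545715332031, -96.79387664794922), (41.54450225830078, 61.38888931274414), 17.89480972290039)
2.8966478010604666 0.3330391596586898 0.31232334868250594
```

View pics/w20.png

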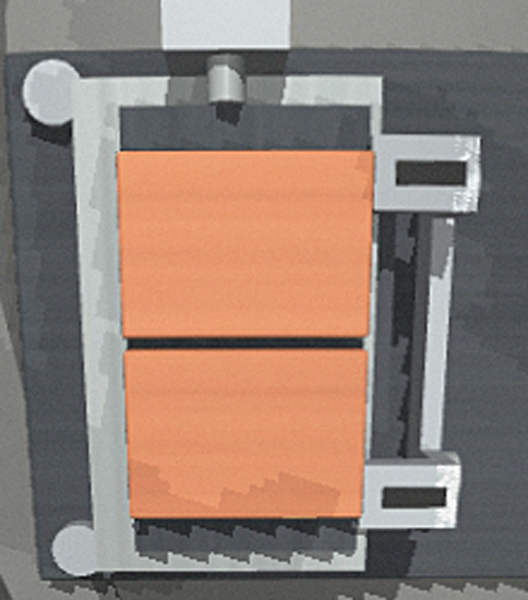

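```bash
python3 -m creep '[{"dp":[-2,0,-40],"angular":[0,0,0],"fingers":0},{"dp":[-2,0,-80],"angular":[0,0,0],"fingers":0},{"dp":[-2,0,-120],"angular":[0,0,0],"fingers":0},{"dp":[-2,5,-160],"angular":[0,0,0],"fingers":0},{"dp":[5,30,-170],"angular":[0,0,0],"fingers":0}]'; python3 go.py 611.2 -51.3 190 1.883
```

```text
clock: 20.03
eef_pos: [514.5, -144.0, 209.9]
tcp_rot: [3.137, 0.004, 1.88]
contact_force: [1.8, -0.8, 0.5]
opening: -0.001
t 20.0333 dp [ 59.  120.2  20.2] ang [ 0.0045  0.0039 -0.0028] pos [ 514.5 -144.   209.9] [3.137 0.004 1.88 ] F [ 1.78 -0.82  0.51]
```

```bash
python3 -m creep '[{"dp":[18,36,0],"angular":[0,0,0],"fingers":0},{"dp":[36,72,0],"angular":[0,0,0],"fingers":0},{"dp":[55,108,5],"angular":[0,0,0],"fingers":0},{"dp":[59,120,15],"angular":[0,0,0],"fingers":0},{"dp":[59,120,15],"angular":[0,0,0],"fingers":0}]'; python3 -m creep '[{"dp":[0,0,0],"angular":[0,0,0],"fingers":0}]'; python3 go.py 611.2 -51.3 130 1.883
python3 - <<'E'
from h import *
im,st=snap('wrist','w21')
E
```

```text
clock: 20.45
eef_pos: [611.1, -47.1, 186.9]
tcp_rot: [-3.14, -0.001, 1.885]
contact_force: [-1.2, -0.6, -0.4]
opening: 0.004
clock: 20.53
eef_pos: [609.2, -49.1, 187.6]
tcp_rot: [-3.139, -0.001, 1.883]
contact_force: [-0.3, -0.7, 0.3]
opening: -0.002
t 20.5333 dp [-2.7  1.4 57.6] ang [-0.0029 -0.0009  0.0003] pos [609.2 -49.1 187.6] [-3.139e+00 -1.000e-03  1.883e+00] F [-0.32 -0.73  0.27]
```

View pics/w21.png

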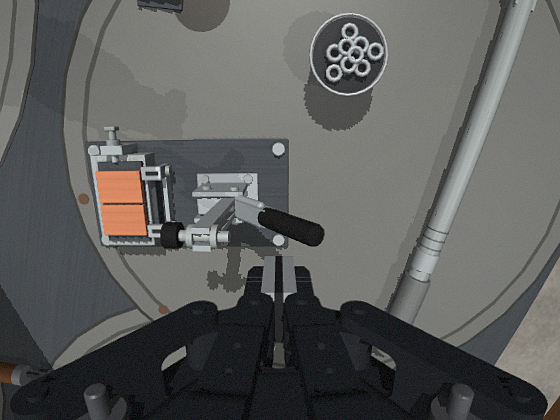

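```bash
python3 -m creep '[{"dp":[-2.5,1.5,20],"angular":[0,0,0],"fingers":0},{"dp":[-2.5,1.5,45],"angular":[0,0,0],"fingers":0},{"dp":[-2.5,1.5,55],"angular":[0,0,0],"fingers":0},{"dp":[-2.5,1.5,58],"angular":[0,0,0],"fingers":0},{"dp":[-2.5,1.5,58],"angular":[0,0,0],"fingers":0}]'; python3 go.py 611.2 -51.3 130 1.883
python3 - <<'E'
from h import *
snap('wrist','w22');snap('side','s22',(220,150,360,255),5.6)
E
```

```text
clock: 21.0
eef_pos: [611.4, -52.2, 130.6]
tcp_rot: [-3.14, -0.001, 1.881]
contact_force: [-0.1, 0.0, 0.4]
opening: 0.002
t 21.0 dp [0.9 0.1 0.6] ang [-0.0016 -0.0006 -0.0022] pos [611.4 -52.2 130.6] [-3.140e+00 -1.000e-03  1.881e+00] F [-0.09  0.02  0.36]
```

View pics/w22.png

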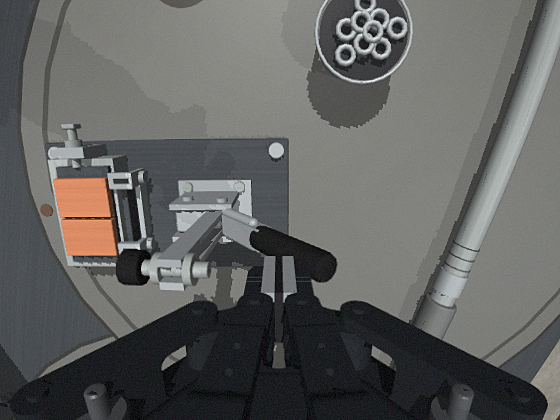

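View pics/s22.png

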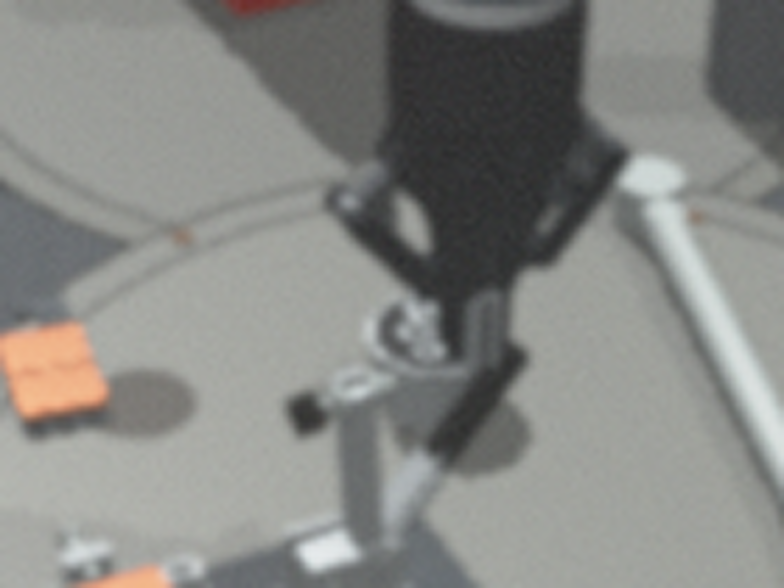

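```bash
python3 -m creep '[{"dp":[0,0,5],"angular":[0,0,0],"fingers":0},{"dp":[0,0,9],"angular":[0,0,0],"fingers":0},{"dp":[0,2.5,12],"angular":[0,0,0],"fingers":0},{"dp":[0,4.5,14],"angular":[0,0,0],"fingers":0},{"dp":[0,7,16],"angular":[0,0,0],"fingers":0}]'; python3 go.py 611.2 -51.3 130 1.883; python3 -m creep '[{"dp":[0,0,0],"angular":[0,0,0],"fingers":0},{"dp":[0,0,0],"angular":[0,0,0],"fingers":0}]'
python3 - <<'E'
from h import *
snap('wrist','w23')
E
```

```text
clock: 21.52
eef_pos: [619.4, -49.2, 114.8]
tcp_rot: [3.141, 0.0, 1.882]
contact_force: [-0.7, -0.4, 1.1]
opening: -0.0
t 21.5167 dp [  0.5  -8.5 -15.2] ang [ 0.0001  0.0001 -0.0011] pos [619.4 -49.2 114.8] [3.141 0.    1.882] F [-0.66 -0.36  1.08]
clock: 21.68
eef_pos: [619.2, -49.2, 114.7]
tcp_rot: [-3.141, -0.0, 1.882]
contact_force: [0.1, -0.7, 0.7]
opening: -0.002
```

View pics/w23.png

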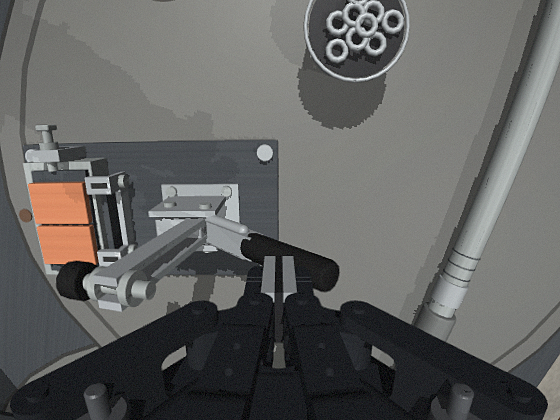

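```bash
python3 -m creep '[{"dp":[0,6.6,5],"angular":[0,0,0],"fingers":0},{"dp":[0,12.5,12],"angular":[0,0,0],"fingers":0},{"dp":[0,17.7,18.5],"angular":[0,0,0],"fingers":0},{"dp":[0,22,26],"angular":[0,0,0],"fingers":0},{"dp":[0,26,33.8],"angular":[0,0,0],"fingers":0}]'; python3 -m creep '[{"dp":[0,0,0],"angular":[0,0,0],"fingers":0}]'
python3 - <<'E'
from h import *
snap('wrist','w24');snap('side','s24',(220,165,360,270),5.6)
E
```

```text
clock: 22.15
eef_pos: [644.4, -41.1, 80.1]
tcp_rot: [-3.142, 0.0, 1.882]
contact_force: [-0.7, -0.2, 0.3]
opening: 0.0
clock: 22.23
eef_pos: [643.8, -41.0, 78.9]
tcp_rot: [-3.14, -0.001, 1.882]
contact_force: [-0.6, 0.0, 0.2]
opening: 0.002
```

View pics/w24.png

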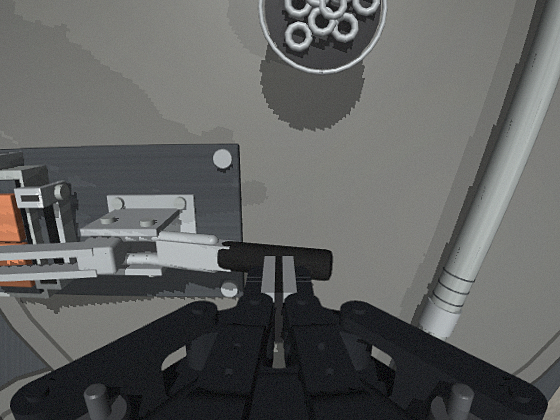

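View pics/s24.png

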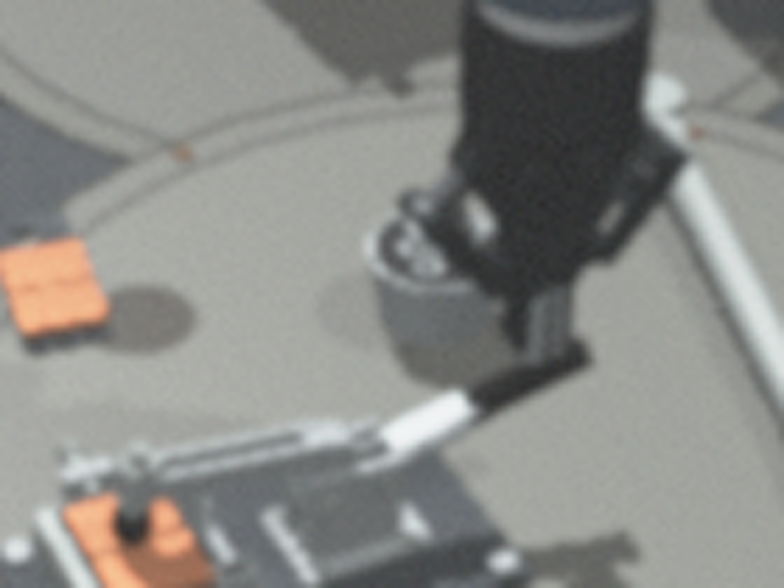

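```bash
python3 -m creep '[{"dp":[0,2,4],"angular":[0,0,0],"fingers":0},{"dp":[0,3.5,8],"angular":[0,0,0],"fingers":0},{"dp":[0,4.5,12],"angular":[0,0,0],"fingers":0},{"dp":[0,5,15],"angular":[0,0,0],"fingers":0},{"dp":[0,5,17],"angular":[0,0,0],"fingers":0}]'; python3 -m creep '[{"dp":[0,0.5,2],"angular":[0,0,0],"fingers":0},{"dp":[0,1,4],"angular":[0,0,0],"fingers":0},{"dp":[0,1,5],"angular":[0,0,0],"fingers":0},{"dp":[0,1,5],"angular":[0,0,0],"fingers":0}]'
```

```text
clock: 22.75
eef_pos: [649.1, -39.8, 64.0]
tcp_rot: [3.141, 0.0, 1.882]
contact_force: [1.2, 0.8, 1.9]
opening: -0.003
clock: 23.08
eef_pos: [649.6, -39.5, 58.9]
tcp_rot: [3.142, 0.0, 1.882]
contact_force: [0.4, 0.1, 0.5]
opening: 0.003
```

```bash
python3 -m creep '[{"dp":[0,0,1],"angular":[0,0,0],"fingers":0},{"dp":[0,0,2],"angular":[0,0,0],"fingers":0},{"dp":[0,0,2],"angular":[0,0,0],"fingers":0}]'; python3 -m creep '[{"dp":[0,0,1],"angular":[0,0,0],"fingers":0},{"dp":[0,0,1],"angular":[0,0,0],"fingers":0},{"dp":[0,0,1],"angular":[0,0,0],"fingers":0}]'
python3 - <<'E'
from h import *
snap('side','s25',(220,165,360,270),5.6)
E
```

```text
clock: 23.33
eef_pos: [649.5, -39.5, 56.9]
tcp_rot: [-3.141, -0.0, 1.882]
contact_force: [0.9, -0.0, 1.7]
opening: -0.004
clock: 23.58
eef_pos: [649.3, -39.5, 55.9]
tcp_rot: [-3.141, -0.0, 1.882]
contact_force: [-0.6, -0.1, 0.1]
opening: 0.001
```

View pics/s25.png

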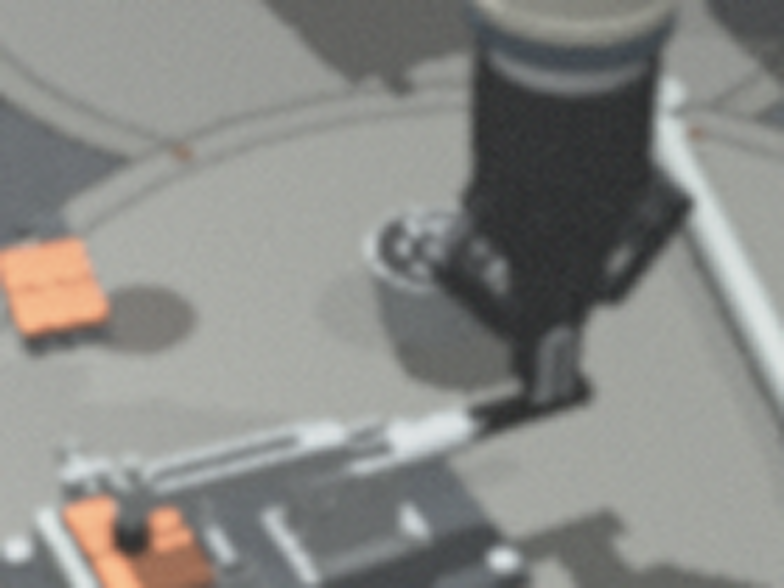

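```bash
python3 -m creep '[{"dp":[0,0,1],"angular":[0,0,0],"fingers":0},{"dp":[0,0,1],"angular":[0,0,0],"fingers":0},{"dp":[0,0,1],"angular":[0,0,0],"fingers":0}]'; python3 -m creep '[{"dp":[0,0,0.7],"angular":[0,0,0],"fingers":0},{"dp":[0,0,0.7],"angular":[0,0,0],"fingers":0},{"dp":[0,0,0.7],"angular":[0,0,0],"fingers":0}]'
```

```text
clock: 23.88
eef_pos: [649.3, -39.5, 54.9]
tcp_rot: [-3.141, -0.0, 1.882]
contact_force: [0.0, -0.5, -0.1]
opening: 0.002
clock: 24.13
eef_pos: [649.5, -39.5, 54.3]
tcp_rot: [-3.141, -0.0, 1.882]
contact_force: [0.1, 0.4, 0.0]
opening: -0.003
```

```bash
python3 -m creep '[{"dp":[0,0,1],"angular":[0,0,0],"fingers":0},{"dp":[0,0,1],"angular":[0,0,0],"fingers":0},{"dp":[0,0,1],"angular":[0,0,0],"fingers":0}]'; python3 -m creep '[{"dp":[0,0,0.7],"angular":[0,0,0],"fingers":0},{"dp":[0,0,0.7],"angular":[0,0,0],"fingers":0},{"dp":[0,0,0.7],"angular":[0,0,0],"fingers":0}]'
python3 - <<'E'
from h import *
snap('wrist','w26'); snap('side','s26',(220,185,360,290),5.6)
E
```

```text
clock: 24.38
eef_pos: [649.5, -39.5, 53.3]
tcp_rot: [-3.141, -0.0, 1.882]
contact_force: [-0.6, -0.1, 1.0]
opening: 0.002
clock: 24.63
eef_pos: [649.5, -39.5, 52.6]
tcp_rot: [-3.142, -0.0, 1.882]
contact_force: [-1.1, -0.4, 0.1]
opening: -0.0
```

View pics/s26.png

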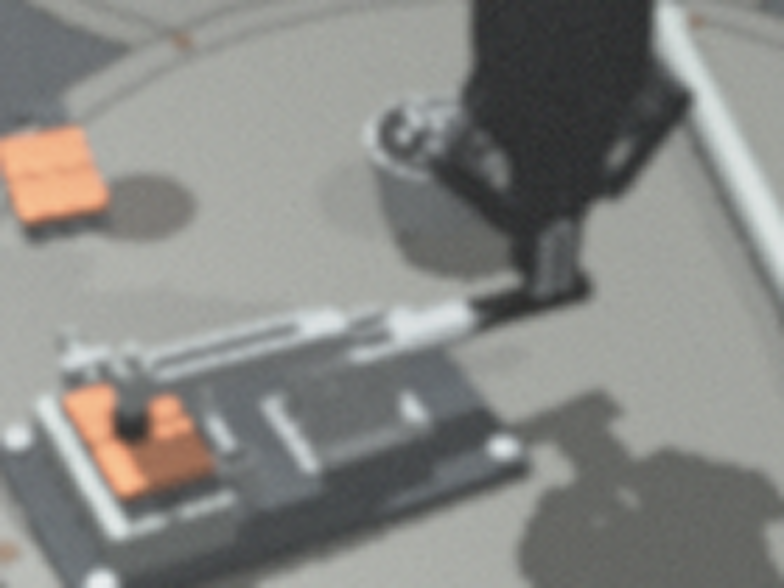

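View pics/w26.png

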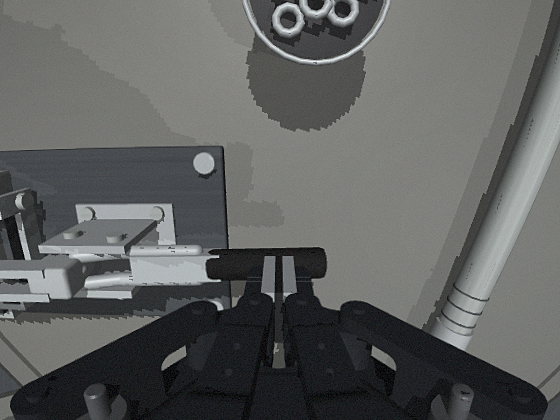

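```bash
python3 -m creep '[{"dp":[0,0,0.6],"angular":[0,0,0],"fingers":0},{"dp":[0,0,0.6],"angular":[0,0,0],"fingers":0},{"dp":[0,0,0.6],"angular":[0,0,0],"fingers":0}]'; python3 -m creep '[{"dp":[0,0,0.6],"angular":[0,0,0],"fingers":0},{"dp":[0,0,0.6],"angular":[0,0,0],"fingers":0},{"dp":[0,0,0.6],"angular":[0,0,0],"fingers":0}]'
```

```text
clock: 24.98
eef_pos: [649.6, -39.5, 52.1]
tcp_rot: [3.142, 0.0, 1.882]
contact_force: [0.1, -0.8, -0.4]
opening: -0.002
clock: 25.23
eef_pos: [649.6, -39.5, 51.7]
tcp_rot: [3.141, 0.0, 1.882]
contact_force: [-1.1, 0.2, 3.3]
opening: -0.002
```

Force begins to rise; continue to find the stop.

```bash
python3 -m creep '[{"dp":[0,0,0.4],"angular":[0,0,0],"fingers":0},{"dp":[0,0,0.4],"angular":[0,0,0],"fingers":0},{"dp":[0,0,0.4],"angular":[0,0,0],"fingers":0}]'; python3 -m creep '[{"dp":[0,0,0.3],"angular":[0,0,0],"fingers":0},{"dp":[0,0,0.3],"angular":[0,0,0],"fingers":0},{"dp":[0,0,0.3],"angular":[0,0,0],"fingers":0}]'
```

```text
clock: 25.48
eef_pos: [649.7, -39.5, 51.6]
tcp_rot: [3.141, 0.0, 1.882]
contact_force: [-2.2, 0.2, 6.0]
opening: -0.002
clock: 25.73
eef_pos: [649.7, -39.5, 51.5]
tcp_rot: [3.141, 0.0, 1.882]
contact_force: [-2.7, -0.4, 7.9]
opening: -0.001
```

```bash
python3 -m creep '[{"dp":[0,0,0.2],"angular":[0,0,0],"fingers":0},{"dp":[0,0,0.2],"angular":[0,0,0],"fingers":0}]'; python3 -m creep '[{"dp":[0,0,-8],"angular":[0,0,0],"fingers":0},{"dp":[0,0,-40],"angular":[0,0,0],"fingers":0},{"dp":[0,0,-80],"angular":[0,0,0],"fingers":0},{"dp":[0,0,-120],"angular":[0,0,0],"fingers":0},{"dp":[0,0,-150],"angular":[0,0,0],"fingers":0}]';python3 -m creep '[{"dp":[-40,0,-10],"angular":[0,0,0],"fingers":0},{"dp":[-80,0,-20],"angular":[0,0,0],"fingers":0},{"dp":[-120,0,-30],"angular":[0,0,0],"fingers":0},{"dp":[-160,-10,-40],"angular":[0,0,0],"fingers":0},{"dp":[-170,-40,-40],"angular":[0,0,0],"fingers":0}]'
python3 -m creep '[{"dp":[0,-40,0],"angular":[0,0,0],"fingers":0},{"dp":[0,-80,0],"angular":[0,0,0],"fingers":0},{"dp":[0,-90,0],"angular":[0,0,0],"fingers":0},{"dp":[0,-90,0],"angular":[0,0,0],"fingers":0},{"dp":[0,-90,0],"angular":[0,0,0],"fingers":0}]'
python3 - <<'E'
from h import *
im,st=snap('wrist','w27'); print(st['eef_pos'],st['tcp_rot'],st['clock']); snap('side','s27',(200,185,340,290),5.6); snap('top','t27',(150,165,345,285),4)
E
```

```text
clock: 25.9
eef_pos: [649.8, -39.5, 51.5]
tcp_rot: [3.141, 0.0, 1.882]
contact_force: [-3.4, -0.3, 9.6]
opening: 0.001
clock: 26.32
eef_pos: [650.2, -39.6, 204.0]
tcp_rot: [3.139, 0.001, 1.882]
contact_force: [0.8, 0.4, -0.5]
opening: -0.001
clock: 26.73
eef_pos: [667.6, -218.2, 242.8]
tcp_rot: [3.137, 0.005, 1.881]
contact_force: [-1.1, -0.0, 0.4]
opening: 0.0
clock: 27.15
eef_pos: [578.1, -241.4, 241.2]
tcp_rot: [3.14, 0.001, 1.881]
contact_force: [0.2, 0.1, 0.7]
opening: -0.004
[ 578.14817649 -241.40516232  241.242271  ] [3.14033564e+00 6.28567958e-04 1.88071478e+00] 27.15
```

View pics/w27.png

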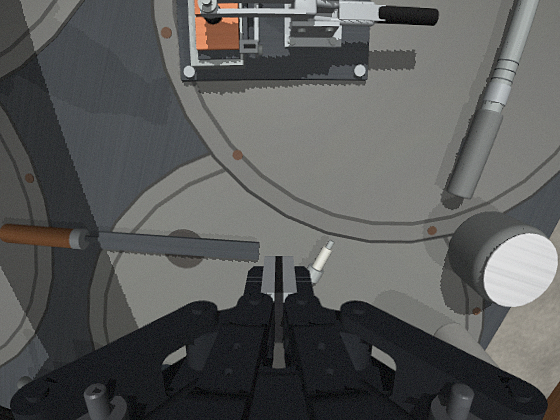

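View pics/s27.png

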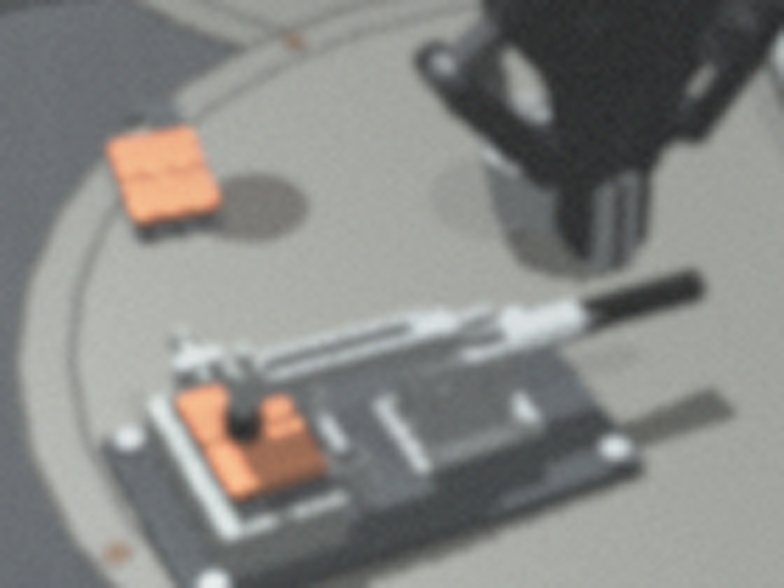

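View pics/t27.png

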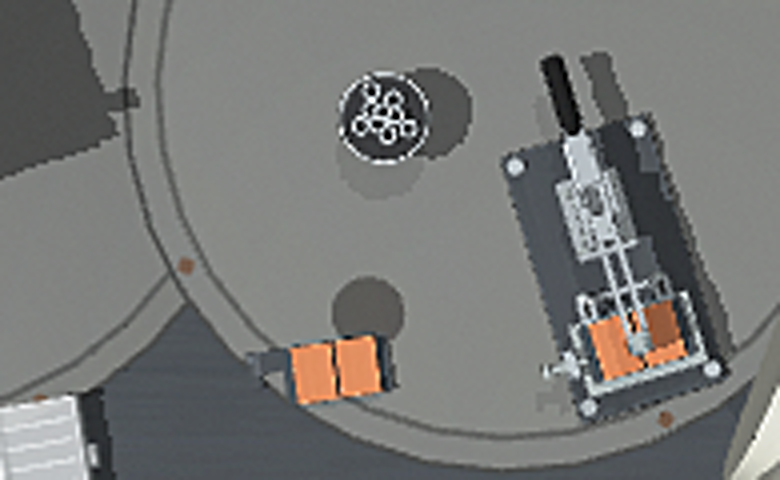

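```bash
python3 -m creep '[{"dp":[30,-25,0],"angular":[0,0,0],"fingers":0},{"dp":[60,-45,20],"angular":[0,0,0],"fingers":0},{"dp":[80,-62,40],"angular":[0,0,0],"fingers":0},{"dp":[80,-62,50],"angular":[0,0,0],"fingers":0},{"dp":[80,-62,50],"angular":[0,0,0],"fingers":0}]'; python3 -m creep '[{"dp":[0,0,0],"angular":[0,0,0],"fingers":0},{"dp":[0,0,0],"angular":[0,0,0],"fingers":0}]'
python3 - <<'E'
from h import *
im,st=snap('wrist','w28',(200,0,420,190),3.5); print(st['eef_pos'],st['tcp_rot'])
c=cam('wrist',st); im=cv2.imread('pics/w28_raw.png')
hsv=cv2.cvtColor(im,cv2.COLOR_BGR2HSV); m=cv2.inRange(hsv,(5,100,50),(22,255,255)); m=cv2.morphologyEx(m,cv2.MORPH_CLOSE,np.ones((25,25)))
k=max([k for k in cv2.findContours(m,cv2.RETR_EXTERNAL,cv2.CHAIN_APPROX_NONE)[0] if 200<k[:,0,0].mean()<400],key=cv2.contourArea)
rc=cv2.minAreaRect(onz(c,k.reshape(-1,2),42)[:,:2].astype(np.float32)); print(rc)
a=.312;d=np.array(rc[0])-[466.5,-98]; print(np.cos(a)*d[0]+np.sin(a)*d[1],-np.sin(a)*d[0]+np.cos(a)*d[1],np.radians(rc[2]))
E
```

```text
clock: 27.72
eef_pos: [493.2, -182.4, 188.6]
tcp_rot: [-3.139, -0.002, 1.884]
contact_force: [0.6, 0.3, -0.6]
opening: 0.0
clock: 27.88
eef_pos: [496.4, -184.5, 191.5]
tcp_rot: [3.14, 0.001, 1.882]
contact_force: [0.4, -0.0, 0.4]
opening: 0.0
[ 496.41515589 -184.47778684  191.48561705] [3.13995711e+00 1.34688878e-03 1.88228642e+00]
((469.2362976074219, -97.06108093261719), (41.60947036743164, 60.8783073425293), 17.724353790283203)
2.8924065203686684 0.053648228363089356 0.30934833142877843
```

View pics/w28.png

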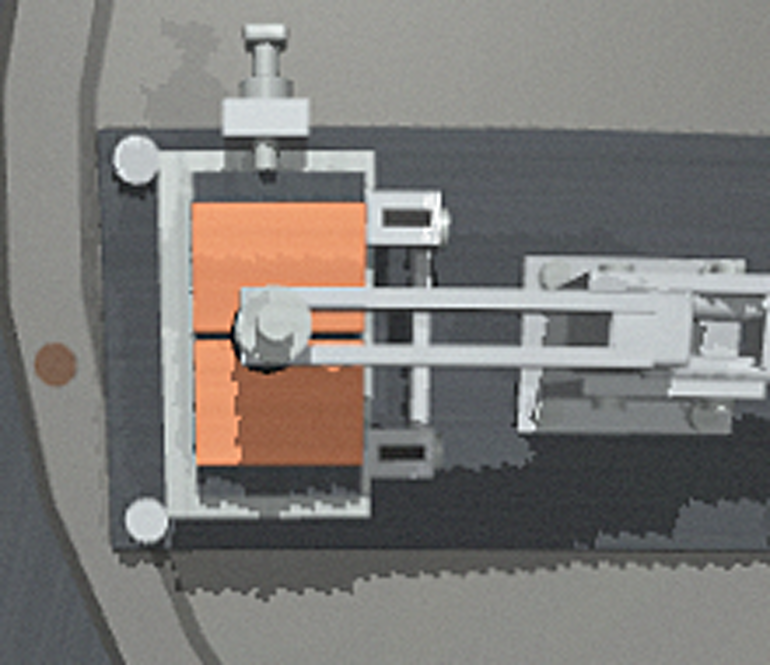

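The picture shows the pad square at about (2.9, 0.1) mm in the jig's frame. It bears on both tongues and the screw tip, nothing overhangs the block, the foot sits on its middle, and the robot is clear of everything.

```bash
python3 -c "
from rig import r
print(r.sense()['clock']); print(r.sign_off())"
```

```text
27.9333
the job is handed in; nothing more can be done
None
```

The plain pad is set copper side up in the jig, pushed home on both stops and clamped. I handed the job in at 27.9 s with the robot clear of everything.

- **Pushes:** I pushed the pad with the closed fingertips, first against the two tongues at about 5.8 N, then against the end screw at about 6 N. The force readings scatter by up to about 1 N.
- **Clamp:** I pressed the handle down until it met its stop, where the reading rose to about 10 N, and it stayed level after I let go. The rubber foot rests on the middle of the pad. The few newtons of spring resistance near shut did not stand out on the way down.
- **Final check:** In the last wrist picture the pad lies at about (2.9, 0.1) mm in the jig's frame. Its angle is 0.309 rad, against 0.312 rad for the jig. It touches both tongues and the screw tip, and no edge overhangs the block.
- **Other objects:** I did not touch the hooked pad or anything else on the bench. In the last pictures the hooked pad and washer cup are where they were.

No check failed or disagreed.

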